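Rock heat sinks on the surface plate and reject the warped one

TASK

One of the three heat sinks lying on the granite surface plate has a warped base. Press lightly with a fingertip on their bare corners until you find the one that rocks, and keep it rocked under your finger for half a second to be sure; then lift that one by its fins and set it down gently, base down, in the pocket of the empty white carrier tray beside the granite, standing on the pocket's four corner nubs. Leave the other two lying where they are on the granite, never bear down hard on any of them, and leave everything else alone.

Things in the scene. Friction and masses are not known exactly. Their poses are not given: they have to be found in the camera images.
- granite_top (a point): The granite surface plate: a fixed dark slab, 320 mm (its x) by 460 mm (its y), top face 82 mm above the table. This point is the centre of its top face. A few small tools lie along its far edge.
- sink_a_mid (a point): One of three like metal heat sinks, 0.6 kg, base down in shuffled order on the granite. Base 120 (x) by 84 (y) by 6 mm; a centred block of six fins, 70 (x) by 36 mm (y), stands 30 mm above it (36 overall). The four bare corners (25 by 24 mm) are where to press, about 50 mm in x and 32 mm in y from the middle. This point: its middle, 18 mm above the underside; z up.
- sink_b_mid (a point): Second heat sink, same sizes, same point. At rest all three lie level and read alike. The warped one (any of them) is sprung up 2.5 mm at two opposite corners (either pair): 4 to 7 N on one of these overcomes its weight and tips it 0.06 rad, the spot sinking 2 mm; let go, it falls back. Its other two corners, and all corners of the flat ones, stand solid (20 N/mm) under a finger.
- sink_c_mid (a point): Third heat sink, same sizes, same point. To lift one, grip the fin block across its 36 mm width (along the heat sink's y), fingertips just above the 6 mm base. Home in the pocket, its base stands on the nubs, its middle 18 to 20 mm above them; let go, the warped one settles leaning about 0.03 rad on three of the nubs, a flat one would lie level.
- pocket (a point): The empty white moulded carrier tray on the table to the right of the granite, fixed: 190 (x) by 154 mm (y), 19 mm high, with one pocket 128 (x) by 92 mm (y). The heat sink's length goes along the tray's x. On its floor near the corners (52 mm in x, 34 mm in +y or 22 mm in -y from the centre) are four round-tipped nubs, tops 5 mm below the rim and 14 mm above the table. This point: the pocket's centre, level with the nubs' tops.
- vblock: Bystander: steel V-block on the granite's far strip, 45 by 60 by 36 mm, origin under its centre.
- square: Bystander: engineer's square lying on the granite's far strip, 42 by 120 by 14 mm, origin near its middle on the underside.
- gauge_box: Bystander: wooden gauge-block box on the granite's far strip, 50 by 85 by 24 mm, origin under its centre.
- caliper: Bystander: caliper lying on the table left of the granite, 210 by 70 by 12 mm, origin under its beam's middle.
- spray: Bystander: spray bottle standing on the table at the left, 64 mm wide, 198 mm tall, origin under its centre.
There are look-alikes about, which are no part of the job. Leave any blue or red look-alike of the part that bears sink_b_mid alone. What is shaped like the part that bears sink_a_mid but turquoise is not meant.

How it is judged:
On the way, in this order (a step that is already met when the one before it is completed fails the run):
1. a heat sink lying on the granite is rocked over by a finger pressing on it and kept so (((angle between sink_a_mid's own z axis and vertical between 0.035 and 0.1 rad and contact force between the fingers and sink_a above 0.3 N and contact force between sink_a and granite above 0.5 N and height (world z) of sink_a_mid below 0.108 m) or (angle between sink_b_mid's own z axis and vertical between 0.035 and 0.1 rad and contact force between the fingers and sink_b above 0.3 N and contact force between sink_b and granite above 0.5 N and height (world z) of sink_b_mid below 0.108 m) or (angle between sink_c_mid's own z axis and vertical between 0.035 and 0.1 rad and contact force between the fingers and sink_c above 0.3 N and contact force between sink_c and granite above 0.5 N and height (world z) of sink_c_mid below 0.108 m))), for 0.3 s.
2. a heat sink is lifted clear of the granite (((height (world z) of sink_a_mid above 0.12 m and contact force between sink_a and granite below 0.01 N) or (height (world z) of sink_b_mid above 0.12 m and contact force between sink_b and granite below 0.01 N) or (height (world z) of sink_c_mid above 0.12 m and contact force between sink_c and granite below 0.01 N))), for 0.1 s.
At the end, for the whole second after the job is handed in: The warped heat sink rests released in the white tray's pocket, base down on the corner nubs, leaning by its warp (middle within 7 mm of the pocket's centre and below 33 mm height, leaning 0.012 to 0.06 rad); the other two lie level on the granite within 30 mm of their starts (((horizontal distance between sink_a_mid and pocket below 0.007 m and height (world z) of sink_a_mid below 0.033 m and angle between sink_a_mid's own z axis and vertical between 0.012 and 0.06 rad and angle between the x axis of sink_a_mid and the x axis of pocket, either way round below 0.2 rad and linear speed of sink_a below 0.02 m/s and contact force between the fingers and sink_a below 0.01 N and distance of each of sink_b_mid, sink_c_mid from where it was at the start of the episode below 0.03 m and angle between each of sink_b_mid, sink_c_mid's own z axis and vertical below 0.008 rad) or (horizontal distance between sink_b_mid and pocket below 0.007 m and height (world z) of sink_b_mid below 0.033 m and angle between sink_b_mid's own z axis and vertical between 0.012 and 0.06 rad and angle between the x axis of sink_b_mid and the x axis of pocket, either way round below 0.2 rad and linear speed of sink_b below 0.02 m/s and contact force between the fingers and sink_b below 0.01 N and distance of each of sink_a_mid, sink_c_mid from where it was at the start of the episode below 0.03 m and angle between each of sink_a_mid, sink_c_mid's own z axis and vertical below 0.008 rad) or (horizontal distance between sink_c_mid and pocket below 0.007 m and height (world z) of sink_c_mid below 0.033 m and angle between sink_c_mid's own z axis and vertical between 0.012 and 0.06 rad and angle between the x axis of sink_c_mid and the x axis of pocket, either way round below 0.2 rad and linear speed of sink_c below 0.02 m/s and contact force between the fingers and sink_c below 0.01 N and distance of each of sink_a_mid, sink_b_mid from where it was at the start of the episode below 0.03 m and angle between each of sink_a_mid, sink_b_mid's own z axis and vertical below 0.008 rad))); the robot touches nothing.
It fails at once if a heat sink is pressed onto the granite with more than 30 N (its own weight of 6 N included) (contact force between any of sink_a, sink_b, sink_c and granite above 30 N).
It fails at once if a heat sink is dropped or pushed into the tray with more than 30 N (contact force between any of sink_a, sink_b, sink_c and tray above 30 N).
It fails at once if a second heat sink is moved by more than 30 mm (distance of each of sink_a_mid, sink_b_mid from where it was at the start of the episode above 0.03 m or distance of each of sink_b_mid, sink_c_mid from where it was at the start of the episode above 0.03 m or distance of each of sink_a_mid, sink_c_mid from where it was at the start of the episode above 0.03 m).
It fails at once if a bystander is moved by more than 30 mm (distance of any of vblock, square, gauge_box, caliper, spray from where it was at the start of the episode above 0.03 m).
It also fails if it takes over 72 s, if anything falls off the work surface, if the arm or the gripper's body presses on something with over 40 N, if the wrist force passes 120 N, or if a joint passes its speed limit or range.

ROBOT

A 6-joint arm with a two-finger parallel gripper is mounted at the origin on the work surface. World frame = base frame: x ahead of the robot, y to its left, z up, the work surface at z = 0. Lengths are in m, angles in rad, forces in N, time in s.
With the tool pointing down it reaches from about 0.35 to 0.725 m from the base axis. Payload 6 kg.
Tool frame: the origin (TCP) lies midway between the tips of the shut fingers; the grasp point (between the pads) lies 19 mm behind it; z points along the fingers, y is the direction in which the jaws open and shut (so a half turn about z gives the same grasp; the last joint's range is limited). The gripper opens to 85 mm and grips with 20 to 120 N. Pads are 22 mm wide; open, the fingers measure 114 mm over their backs; the gripper's body (76 mm by 85 mm) begins 54 mm behind the grasp point. The pads swing forward as they close: fully open they stand 13 mm farther back than shut.
Start: joints at [1.468, 0.04, 0.085, 0, -1.615, -0.334], TCP at [0.254, 0.544, 0.231] pointing down, gripper open.
Joint ranges: [-2.56, 2.56], [-1.29, 2.01], [-1.08, 1.49], [-3.29, 1.98], [-2.81, -0.18], [-2.99, 2.99]. Speed limits (rad/s): [2.57, 2.57, 3.01, 3.14, 3.14, 3.14].

INTERFACE

Orientations are given as [roll, pitch, yaw] about the fixed x, y, z axes, in that order (R = Rz(yaw) Ry(pitch) Rx(roll)).
In Python, from workcell import telemetry, eyes, arm gives the robot as it stands.
- The arm moves only by the tool send_rows, never from a script. Its argument "targets" is a list of rows, each an object with "dp": the shift along the world's x, y, z scaled (see below), a list of three; "turn": the turn about the world's z scaled (see below); "claw": the gripper command: -1 is shut, 1 is fully open, values between are in proportion. In form: [{"dp": [x, y, z], "turn": turn, "claw": claw}, ...]. A call has 1 to 20 rows; each row shifts and turns the commanded pose from where the row before left it; what a row does not reach is not made up. The controller multiplies each number of a shift by 2.5 cm and each number of a turn by 0.08 rad. A row lasts 1/10 s, in which the tool goes at most 50 mm and 8.59 degrees, less where a joint would pass 70% of its speed; a pose out of reach is approached as far as the arm can. A call with a number of a shift or a turn outside -1 to 1 is refused whole. A call with a gripper value outside its range is refused whole. The fingers move at their own pace and stop on an object; the grip force is fixed at half the most. Time passes only in rows, so rows that do not move let the fingers close. It gives the time, the measured TCP pose, the force and the opening at its end, in the units of the state.
- telemetry.state(): the state, without advancing time (a new reading comes with each control period).
- eyes.snapshot(name): name is "scene" or "side" or "wrist"; returns (picture, depth): 480x640x3 uint8, red, green, blue; 480x640 float32, m along the optical axis (not along the pixel's ray), 0 where there is no reading.
- eyes.get_calibration(name): a dict with "camera_matrix" (3x3 intrinsics, pixels), "rvec" (rotation vector, rad) and "tvec" (3), from world to camera coordinates, as OpenCV has them. Camera axes: x right, y down, z forward; pixel columns grow to the right and rows downward; lengths in m; the calibration is good to about 2 mm. A picture is of the moment at which its call begins: read the wrist's pose just before it. get_calibration takes no time and is no camera call; for the wrist camera it gives the pose at the moment of the call.
- arm.finish_job(): hands the job in, once; it reports no verdict.
The state is a dict: "time_s": time; "qpos": joint angles; "qvel": joint speeds; "effort": joint torques, N m; "eef_pos": TCP position; "orientation": TCP orientation; "force": force on the tool from outside, world axes, zero at the start; "ft_torque": the same for the moment, N m; "gripper_width": finger opening in m.
Only numpy, scipy, OpenCV 4.12 (cv2) and the standard library are available. Lean on these libraries where they do the work, as an engineer would, in place of code of your own. Each camera call takes 0.05 s, during which the arm holds its last target.

## Working session

There is one attempt and no reset: what is moved stays moved. The work goes in short steps, Python scripts to look and compute and a tool call to move; the robot and the scene stay as the last step left them, time stands still between calls to the robot, and variables do not carry over. Pictures are saved under pics/ and viewed, and the job is handed in when it is done.

Besides the shell and the picture viewer there is one more tool, called after ">>>" as name(argument=value, ...), one argument or row to a line, values as JSON. send_rows: Moves the arm, as the interface text tells. Its arguments: {"type":"object","properties":{"targets":{"type":"array"}},"required":["targets"]}

```bash
mkdir -p pics; ls; python3 - <<'E'
from workcell import telemetry, eyes
import cv2,numpy as np
s=telemetry.state();print(s)
for n in ["scene","side"]:
    p,d=eyes.snapshot(n);cv2.imwrite(f"pics/{n}0.png",p[:,:,::-1]);np.savez(f"{n}0.npz",p=p,d=d)
    print(n,eyes.get_calibration(n))
E
```

```text
pics
{'time_s': 0.0, 'qpos': array([ 1.46769901e+00,  4.08303889e-02,  8.38185689e-02, -5.12725276e-04,
       -1.61550622e+00, -3.33687429e-01]), 'qvel': array([-0.00100219, -0.00163221,  0.0010148 , -0.00011633, -0.00065872,
       -0.00253693]), 'effort': array([ 3.05391313e-04, -3.68205035e+01,  3.47409546e+01,  6.93198770e+00,
       -5.34967287e-03, -1.22657366e-05]), 'eef_pos': array([0.25359362, 0.54340824, 0.23026299]), 'orientation': array([ 3.13979814e+00, -7.99117900e-05, -4.36762203e-01]), 'force': array([-0.38052679,  0.85256613,  0.08883618]), 'ft_torque': array([ 0.02392297, -0.00853757, -0.01444785]), 'gripper_width': 0.08526362380103662}
scene {'camera_matrix': array([[512.16478511,   0.        , 317.50049171],
       [  0.        , 512.16478511, 241.50814372],
       [  0.        ,   0.        ,   1.        ]]), 'rvec': array([ 2.14755969,  0.95659296, -0.43599056]), 'tvec': array([-0.38844244, -0.14797282,  1.42970495])}
side {'camera_matrix': array([[624.90854797,   0.        , 316.34900524],
       [  0.        , 624.90854797, 235.1008307 ],
       [  0.        ,   0.        ,   1.        ]]), 'rvec': array([ 0.35657314, -2.75809587,  1.18936911]), 'tvec': array([0.50243685, 0.09971041, 1.82290154])}
```

View pics/scene0.png

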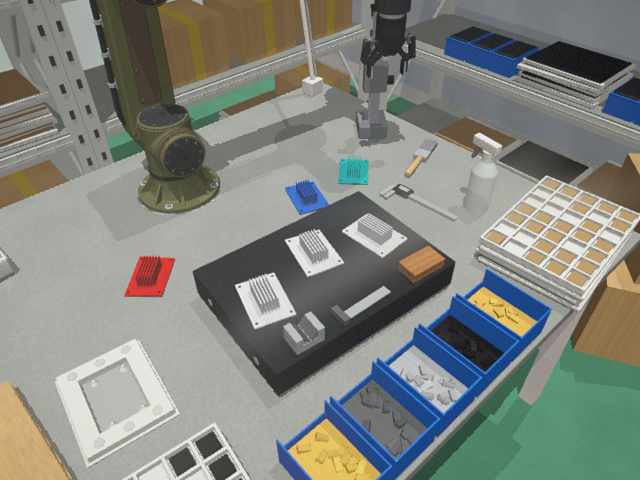

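View pics/side0.png

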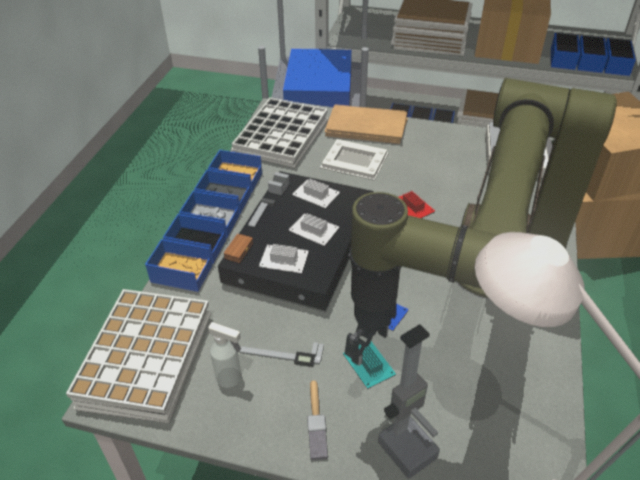

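The scene view shows three silver sinks on the granite at about (265,297), (313,250) and (375,233). The look-alikes off the granite are red (150,275), blue (306,195) and turquoise (353,170). The empty white tray is at (117,400), with another tray at (185,455) that is filled. Next I'll measure them.

```bash
cat > h.py <<'E'
import numpy as np,cv2
from workcell import telemetry, eyes
def cloud(d,c):
    K=c["camera_matrix"];R,_=cv2.Rodrigues(c["rvec"]);t=np.array(c["tvec"]).ravel()
    v,u=np.mgrid[:480,:640]
    P=np.stack([(u-K[0,2])/K[0,0]*d,(v-K[1,2])/K[1,1]*d,d],-1)
    return (P-t)@R
def ray(uv,c,z):
    K=c["camera_matrix"];R,_=cv2.Rodrigues(c["rvec"]);t=np.array(c["tvec"]).ravel()
    uv=np.atleast_2d(uv).astype(float)
    r=np.c_[(uv[:,0]-K[0,2])/K[0,0],(uv[:,1]-K[1,2])/K[1,1],np.ones(len(uv))]@R
    o=-R.T@t
    return o+r*((z-o[2])/r[:,2])[:,None]
E
python3 - <<'E'
from h import *
for n in ["scene","side"]:
    f=np.load(n+"0.npz");p,d=f["p"],f["d"];c=eyes.get_calibration(n)
    W=cloud(d,c);hsv=cv2.cvtColor(p,cv2.COLOR_RGB2HSV)
    zt=W[...,2]
    print(n)
    # granite
    m=((hsv[...,2]<75)&(abs(zt-.082)<.008)&(d>0)&(W[...,0]>.2)&(W[...,0]<.8)).astype(np.uint8)
    k,l,st,ce=cv2.connectedComponentsWithStats(m);i=1+np.argmax(st[1:,4]);ys,xs=np.where(l==i)
    P=ray(np.c_[xs,ys],c,.082);r=cv2.minAreaRect(P[:,:2].astype(np.float32)*1000);print("granite",r,np.median(zt[l==i]))
    # sinks: bright, low saturation, on granite
    m=((hsv[...,1]<60)&(hsv[...,2]>120)&(zt>.075)&(zt<.13)&(d>0)).astype(np.uint8)
    k,l,st,ce=cv2.connectedComponentsWithStats(m)
    for i in range(1,k):
        if st[i,4]<300: continue
        # base-level pixels
        s=(l==i);b=s&(zt<.095)
        ys,xs=np.where(b);P=ray(np.c_[xs,ys],c,.088)
        f_=s&(zt>.11);
        print(st[i],ce[i].round(),"base",cv2.minAreaRect(P[:,:2].astype(np.float32)*1000),np.median(zt[b]))
        if f_.sum()>20:
            ys,xs=np.where(f_);Q=ray(np.c_[xs,ys],c,.118);print("   fin",cv2.minAreaRect(Q[:,:2].astype(np.float32)*1000),np.median(zt[f_]))
    m=((hsv[...,1]<60)&(hsv[...,2]>150)&(zt>.008)&(zt<.03)&(d>0)).astype(np.uint8)
    k,l,st,ce=cv2.connectedComponentsWithStats(m)
    for i in range(1,k):
        if st[i,4]<800: continue
        ys,xs=np.where(l==i);P=ray(np.c_[xs,ys],c,.019)
        print("tray",st[i],ce[i].round(),cv2.minAreaRect(P[:,:2].astype(np.float32)*1000),np.median(zt[l==i]))
E
```

```text
scene
granite ((483.3523254394531, -46.49134826660156), (277.320556640625, 174.43231201171875), 85.21607971191406) 0.08242164562340132
[ 41  60  43  25 610] [63. 72.] base ((-724.8466796875, -1.767181396484375), (121.8947525024414, 87.28238677978516), 76.56660461425781) 0.08515345949697063
   fin ((-740.2763061523438, 2.3258438110351562), (122.17884063720703, 89.79425048828125), 77.81941223144531) 0.11989757316061832
[469 164  29  28 547] [482. 179.] base ((618.2352294921875, 518.6571655273438), (63.523372650146484, 54.82207107543945), 31.06428337097168) 0.0851860348456776
   fin ((611.4475708007812, 528.8482055664062), (61.58909225463867, 60.29411315917969), 26.209409713745117) 0.12060762906358699
[ 342  213   66   45 1522] [375. 235.] base ((565.7990112304688, 188.58724975585938), (124.44755554199219, 94.19775390625), 2.3561761379241943) 0.08826866288457415
   fin ((568.103271484375, 183.3016815185547), (75.34174346923828, 45.23854064941406), 2.3105363845825195) 0.11680446118943141
[ 285  229   59   48 1627] [314. 252.] base ((514.2762451171875, 49.96214294433594), (88.523551940917
[... 2294 characters left out ...]
 base ((564.1759643554688, 183.57394409179688), (123.2840805053711, 96.28556823730469), 2.602468490600586) 0.08629458447654395
   fin ((562.9868774414062, 191.06646728515625), (47.394752502441406, 71.85115051269531), 89.4476318359375) 0.11575841158019094
[210 344  27  27 443] [223. 359.] base ((599.2925415039062, 562.29052734375), (62.832149505615234, 31.509414672851562), 8.853011131286621) 0.08479652659303084
   fin ((600.3283081054688, 550.713623046875), (62.2779426574707, 45.60891342163086), 7.236593246459961) 0.12146213284212828
tray [322 140  65  35 910] [355. 157.] ((492.103271484375, -420.77606201171875), (158.38438415527344, 195.9542999267578), 84.50175476074219) 0.017519399997312127
```

>>> send_rows(
  targets=[
    {"dp":[0.8,-0.9,0],"turn":0.4,"claw":-1},
    {"dp":[0.8,-0.9,0],"turn":0.4,"claw":-1},
    {"dp":[0.8,-0.9,0],"turn":0.4,"claw":-1},
    {"dp":[0.8,-0.9,0],"turn":0.4,"claw":-1},
    {"dp":[0.8,-0.9,0],"turn":0.4,"claw":-1},
    {"dp":[0.8,-0.9,0],"turn":0.4,"claw":-1},
    {"dp":[0.8,-0.9,0],"turn":0.4,"claw":-1},
    {"dp":[0.8,-0.9,0],"turn":0.4,"claw":-1},
    {"dp":[0.8,-0.9,0],"turn":0.4,"claw":-1},
    {"dp":[0.8,-0.9,0],"turn":0.4,"claw":-1},
    {"dp":[0.8,-0.9,0],"turn":0.4,"claw":-1},
    {"dp":[0.8,-0.9,0],"turn":0.4,"claw":-1},
    {"dp":[0,0,0],"turn":0.4,"claw":-1},
    {"dp":[0,0,0],"turn":0.4,"claw":-1},
    {"dp":[0,0,0],"turn":0.4,"claw":-1},
  ],
)

```text
time_s: 1.6
eef_pos: [0.4939, 0.2732, 0.2307]
orientation: [3.141, 0.001, 0.044]
force: [-0.6, -0.6, -0.5]
gripper_width: -0.0002
```

```bash
python3 - <<'E'
from h import *
c=eyes.get_calibration("wrist");p,d=eyes.snapshot("wrist");cv2.imwrite("pics/w1.png",p[:,:,::-1]);np.savez("w1.npz",p=p,d=d,K=c["camera_matrix"],r=c["rvec"],t=c["tvec"])
s=telemetry.state();print(s["time_s"],s["eef_pos"],s["orientation"],s["force"])
R,_=cv2.Rodrigues(c["rvec"]);print(-R.T@np.ravel(c["tvec"]),R)
E
```

```text
1.65 [0.49373459 0.27338183 0.23067994] [3.14102443e+00 8.73248239e-04 4.56057407e-02] [ 0.14740886 -0.98317944  0.94720458]
[0.57899113 0.27671985 0.37277523] [[ 0.04326827 -0.99906298  0.0010062 ]
 [-0.94277763 -0.0404973   0.33095363]
 [-0.33060277 -0.01526842 -0.94364648]]
```

View pics/w1.png

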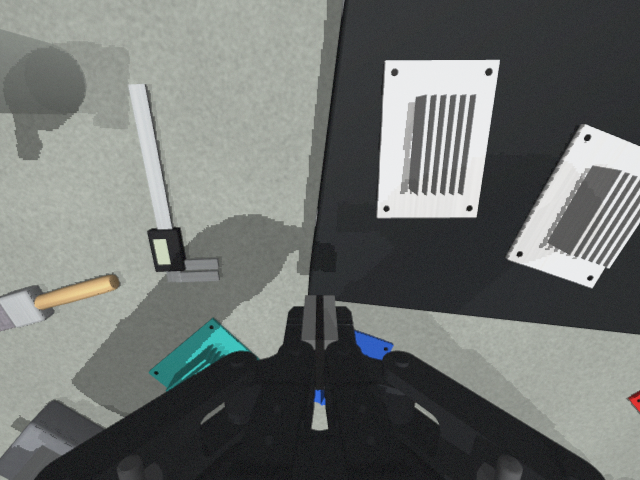

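Wrist view: one silver sink spans corners (385,60) to (478,217) and a second sits at the right, about (585,205). The turquoise and blue look-alikes lie off the granite, below. I'll measure the first from its outline.

```bash
cat >> h.py <<'E'
def sinks(p,c,amin=3000,z=.088,W=None):
    hsv=cv2.cvtColor(p,cv2.COLOR_RGB2HSV)
    m=((hsv[...,1]<40)&(hsv[...,2]>190)).astype(np.uint8)
    m=cv2.morphologyEx(m,cv2.MORPH_OPEN,np.ones((3,3),np.uint8))
    out=[]
    for q in cv2.findContours(m,cv2.RETR_EXTERNAL,cv2.CHAIN_APPROX_NONE)[0]:
        if cv2.contourArea(q)<amin: continue
        P=ray(q[:,0],c,z)
        out.append((q.reshape(-1,2).mean(0).round(),cv2.minAreaRect(P[:,:2].astype(np.float32)*1000)))
    return out
E
python3 - <<'E'
from h import *
f=np.load("w1.npz");c=dict(camera_matrix=f["K"],rvec=f["r"],tvec=f["t"])
for o in sinks(f["p"],c):print(o)
E
```

```text
(array([574., 209.]), ((514.7484130859375, 46.69505310058594), (87.6671371459961, 119.94194030761719), 73.55369567871094))
(array([434., 136.]), ((564.2471313476562, 185.14385986328125), (119.50269317626953, 84.15485382080078), 2.7499115467071533))
```

>>> send_rows(
  targets=[
    {"dp":[0.24,-0.78,-0.6],"turn":0,"claw":-1},
    {"dp":[0.24,-0.78,-0.6],"turn":0,"claw":-1},
    {"dp":[0.24,-0.78,-0.6],"turn":0,"claw":-1},
    {"dp":[0,0,-0.8],"turn":0,"claw":-1},
    {"dp":[0,0,-0.8],"turn":0,"claw":-1},
    {"dp":[0,0,-0.8],"turn":0,"claw":-1},
    {"dp":[0,0,-0.8],"turn":0,"claw":-1},
    {"dp":[0,0,-0.4],"turn":0,"claw":-1},
    {"dp":[0,0,0],"turn":0,"claw":-1},
    {"dp":[0,0,0],"turn":0,"claw":-1},
  ],
)

```text
time_s: 2.65
eef_pos: [0.5121, 0.2152, 0.0971]
orientation: [3.142, -0.001, 0.043]
force: [-0.3, 0.5, 1.6]
gripper_width: -0.0001
```

```bash
python3 - <<'E'
from h import *
p,d=eyes.snapshot("wrist");cv2.imwrite("pics/w2.png",p[:,:,::-1])
s=telemetry.state();print(s["time_s"],s["eef_pos"],s["orientation"],s["force"])
E
```

```text
2.7 [0.5123617  0.21543756 0.09755209] [-3.14111993e+00 -1.64255642e-03  4.32540980e-02] [ 0.0129731   0.03357219 -0.00401822]
```

View pics/w2.png

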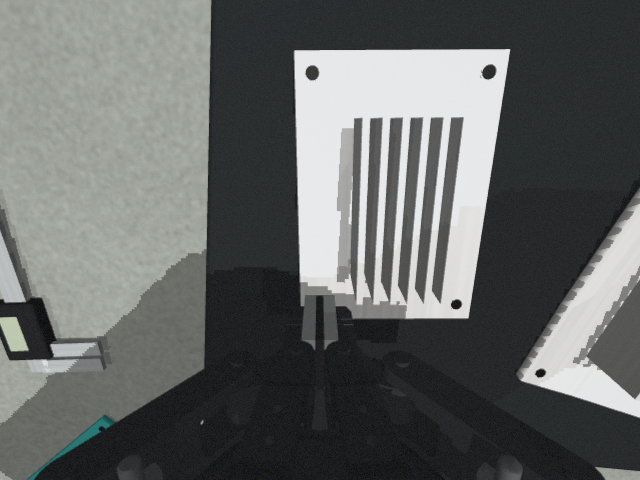

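Wrist view: the shut fingertips at (320,300) are over the near-left corner of the sink, clear of the fins. I'll press slowly.

>>> send_rows(
  targets=[
    {"dp":[0,0,-0.12],"turn":0,"claw":-1},
    {"dp":[0,0,-0.12],"turn":0,"claw":-1},
    {"dp":[0,0,0],"turn":0,"claw":-1},
  ],
)

```text
time_s: 3.0
eef_pos: [0.5116, 0.2151, 0.09]
orientation: [3.141, 0.0, 0.043]
force: [0.8, 0.4, 0.0]
gripper_width: -0.0001
```

>>> send_rows(
  targets=[
    {"dp":[0,0,-0.02],"turn":0,"claw":-1},
    {"dp":[0,0,-0.02],"turn":0,"claw":-1},
  ],
)

```text
time_s: 3.2
eef_pos: [0.5119, 0.2152, 0.0894]
orientation: [3.142, -0.0, 0.043]
force: [0.2, -0.9, -0.3]
gripper_width: 0.0001
```

>>> send_rows(
  targets=[
    {"dp":[0,0,-0.02],"turn":0,"claw":-1},
    {"dp":[0,0,0],"turn":0,"claw":-1},
  ],
)

```text
time_s: 3.4
eef_pos: [0.5118, 0.2151, 0.0887]
orientation: [3.141, 0.0, 0.043]
force: [0.5, 0.5, 0.1]
gripper_width: -0.0001
```

>>> send_rows(
  targets=[
    {"dp":[0,0,-0.02],"turn":0,"claw":-1},
    {"dp":[0,0,0],"turn":0,"claw":-1},
  ],
)

```text
time_s: 3.6
eef_pos: [0.5118, 0.2152, 0.0882]
orientation: [3.142, -0.0, 0.043]
force: [-0.1, 0.0, -0.5]
gripper_width: -0.0001
```

>>> send_rows(
  targets=[
    {"dp":[0,0,-0.015],"turn":0,"claw":-1},
    {"dp":[0,0,0],"turn":0,"claw":-1},
  ],
)

```text
time_s: 3.8
eef_pos: [0.5118, 0.2152, 0.0879]
orientation: [3.142, -0.0, 0.043]
force: [0.2, -0.9, -0.6]
gripper_width: -0.0004
```

>>> send_rows(
  targets=[
    {"dp":[0,0,-0.01],"turn":0,"claw":-1},
    {"dp":[0,0,0],"turn":0,"claw":-1},
  ],
)

```text
time_s: 4.0
eef_pos: [0.5118, 0.2152, 0.0879]
orientation: [3.142, -0.0, 0.043]
force: [0.2, 0.1, 1.9]
gripper_width: 0.0003
```

Contact at about 0.0879.

>>> send_rows(
  targets=[
    {"dp":[0,0,-0.01],"turn":0,"claw":-1},
    {"dp":[0,0,0],"turn":0,"claw":-1},
  ],
)

```text
time_s: 4.2
eef_pos: [0.5119, 0.2152, 0.0878]
orientation: [-3.142, -0.0, 0.043]
force: [-1.6, 1.0, 3.8]
gripper_width: 0.0001
```

>>> send_rows(
  targets=[
    {"dp":[0,0,-0.01],"turn":0,"claw":-1},
    {"dp":[0,0,0],"turn":0,"claw":-1},
  ],
)

```text
time_s: 4.4
eef_pos: [0.5119, 0.2152, 0.0877]
orientation: [3.142, -0.0, 0.043]
force: [-3.0, -0.2, 5.8]
gripper_width: -0.0003
```

>>> send_rows(
  targets=[
    {"dp":[0,0,-0.015],"turn":0,"claw":-1},
    {"dp":[0,0,0],"turn":0,"claw":-1},
  ],
)

```text
time_s: 4.6
eef_pos: [0.5119, 0.2152, 0.0877]
orientation: [-3.142, -0.001, 0.043]
force: [-3.8, -0.3, 7.0]
gripper_width: 0.0
```

>>> send_rows(
  targets=[
    {"dp":[0,0,-0.015],"turn":0,"claw":-1},
    {"dp":[0,0,0],"turn":0,"claw":-1},
  ],
)

```text
time_s: 4.8
eef_pos: [0.5119, 0.2152, 0.0877]
orientation: [-3.142, -0.001, 0.043]
force: [-4.5, -0.5, 7.9]
gripper_width: 0.0003
```

>>> send_rows(
  targets=[
    {"dp":[0,0,-0.02],"turn":0,"claw":-1},
    {"dp":[0,0,0],"turn":0,"claw":-1},
  ],
)

```text
time_s: 5.0
eef_pos: [0.5119, 0.2152, 0.0876]
orientation: [-3.142, -0.001, 0.044]
force: [-5.1, -0.5, 10.2]
gripper_width: -0.0002
```

Solid (10 N, no sinking). Next, the adjacent corner.

>>> send_rows(
  targets=[
    {"dp":[0,0,0.3],"turn":0,"claw":-1},
    {"dp":[0,0,0.1],"turn":0,"claw":-1},
    {"dp":[0.04,-0.86,0],"turn":0,"claw":-1},
    {"dp":[0.04,-0.86,0],"turn":0,"claw":-1},
    {"dp":[0.04,-0.86,0],"turn":0,"claw":-1},
    {"dp":[0,0,0],"turn":0,"claw":-1},
    {"dp":[0,0,-0.2],"turn":0,"claw":-1},
    {"dp":[0,0,-0.1],"turn":0,"claw":-1},
    {"dp":[0,0,0],"turn":0,"claw":-1},
  ],
)

```text
time_s: 5.9
eef_pos: [0.5146, 0.1511, 0.0879]
orientation: [3.141, 0.0, 0.044]
force: [0.1, 0.8, -0.0]
gripper_width: -0.0001
```

>>> send_rows(
  targets=[
    {"dp":[0,0,-0.02],"turn":0,"claw":-1},
    {"dp":[0,0,-0.01],"turn":0,"claw":-1},
    {"dp":[0,0,0],"turn":0,"claw":-1},
  ],
)

```text
time_s: 6.2
eef_pos: [0.5147, 0.1511, 0.0878]
orientation: [-3.141, -0.0, 0.044]
force: [-2.0, 0.0, 3.0]
gripper_width: -0.0002
```

>>> send_rows(
  targets=[
    {"dp":[0,0,-0.02],"turn":0,"claw":-1},
    {"dp":[0,0,0],"turn":0,"claw":-1},
  ],
)

```text
time_s: 6.4
eef_pos: [0.5148, 0.1511, 0.0877]
orientation: [-3.141, -0.001, 0.044]
force: [-2.3, 1.0, 4.8]
gripper_width: 0.0003
```

>>> send_rows(
  targets=[
    {"dp":[0,0,-0.02],"turn":0,"claw":-1},
    {"dp":[0,0,0],"turn":0,"claw":-1},
  ],
)

```text
time_s: 6.6
eef_pos: [0.5149, 0.151, 0.0877]
orientation: [-3.141, -0.001, 0.044]
force: [-5.1, 2.1, 7.6]
gripper_width: -0.0001
```

>>> send_rows(
  targets=[
    {"dp":[0,0,-0.02],"turn":0,"claw":-1},
    {"dp":[0,0,0],"turn":0,"claw":-1},
  ],
)

```text
time_s: 6.8
eef_pos: [0.5149, 0.151, 0.0877]
orientation: [-3.141, -0.001, 0.044]
force: [-6.1, 1.2, 10.6]
gripper_width: -0.0001
```

>>> send_rows(
  targets=[
    {"dp":[0,0,-0.015],"turn":0,"claw":-1},
    {"dp":[0,0,0],"turn":0,"claw":-1},
  ],
)

```text
time_s: 7.0
eef_pos: [0.5149, 0.1511, 0.0877]
orientation: [-3.141, -0.001, 0.044]
force: [-7.1, 0.7, 10.3]
gripper_width: -0.0002
```

The first sink is solid at both diagonals, so it's flat. On to the middle one, with a fresh picture on the way.

>>> send_rows(
  targets=[
    {"dp":[0,0,0.7],"turn":0,"claw":-1},
    {"dp":[0,-0.3,0.8],"turn":-0.8,"claw":-1},
    {"dp":[0,-0.9,0.8],"turn":-0.8,"claw":-1},
    {"dp":[0,-0.9,0.5],"turn":-0.8,"claw":-1},
    {"dp":[0,-0.5,0],"turn":-0.8,"claw":-1},
    {"dp":[0,0,0],"turn":-0.9,"claw":-1},
    {"dp":[0,0,0],"turn":0,"claw":-1},
    {"dp":[0,0,0],"turn":0,"claw":-1},
  ],
)

```text
time_s: 7.8
eef_pos: [0.5147, 0.0856, 0.1553]
orientation: [3.141, 0.0, -0.283]
force: [-0.1, 0.4, 0.6]
gripper_width: 0.0001
```

```bash
cat > snap.py <<'E'
from h import *
import sys
n=sys.argv[1]
c=eyes.get_calibration("wrist");p,d=eyes.snapshot("wrist");cv2.imwrite(f"pics/{n}.png",p[:,:,::-1]);np.savez(n+".npz",p=p,d=d,K=c["camera_matrix"],r=c["rvec"],t=c["tvec"])
s=telemetry.state();print(s["time_s"],s["eef_pos"],s["orientation"],s["force"])
for o in sinks(p,c):print(o)
E
python3 snap.py w3
```

```text
7.85 [0.51473349 0.08575835 0.15538415] [ 3.14116447e+00  3.03847226e-04 -2.82922159e-01] [ 0.19112836 -0.29655619 -0.13793455]
(array([387., 235.]), ((514.5665283203125, 47.08950424194336), (84.25406646728516, 121.09644317626953), 74.03256225585938))
(array([142., 216.]), ((564.450439453125, 184.0890350341797), (119.31079864501953, 84.25576782226562), 2.6895663738250732))
(array([596., 122.]), ((551.5411987304688, -100.66146087646484), (62.40998458862305, 111.40048217773438), 73.05268096923828))
```

View pics/w3.png

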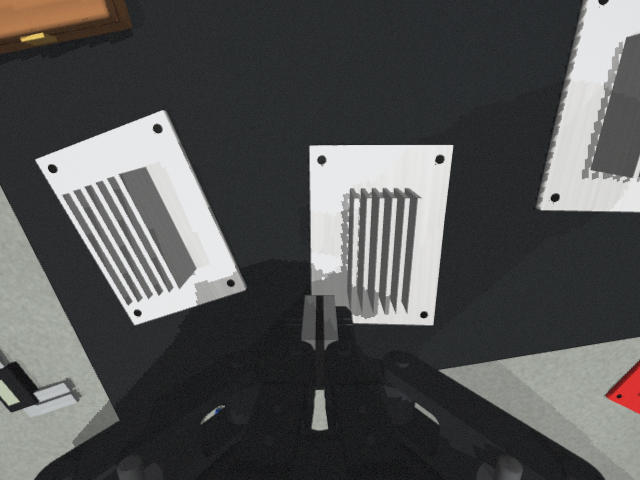

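>>> send_rows(
  targets=[
    {"dp":[-0.8,0.12,0],"turn":0,"claw":-1},
    {"dp":[-0.81,0.13,-0.5],"turn":0,"claw":-1},
    {"dp":[0,0,-0.9],"turn":0,"claw":-1},
    {"dp":[0,0,-0.8],"turn":0,"claw":-1},
    {"dp":[0,0,-0.3],"turn":0,"claw":-1},
    {"dp":[0,0,-0.13],"turn":0,"claw":-1},
    {"dp":[0,0,0],"turn":0,"claw":-1},
  ],
)

```text
time_s: 8.55
eef_pos: [0.4748, 0.092, 0.0903]
orientation: [3.141, -0.0, -0.284]
force: [-0.1, 0.4, -0.2]
gripper_width: 0.0001
```

>>> send_rows(
  targets=[
    {"dp":[0,0,-0.02],"turn":0,"claw":-1},
    {"dp":[0,0,-0.02],"turn":0,"claw":-1},
    {"dp":[0,0,0],"turn":0,"claw":-1},
  ],
)

```text
time_s: 8.85
eef_pos: [0.4748, 0.092, 0.0895]
orientation: [-3.141, -0.001, -0.285]
force: [-0.0, -0.4, -0.3]
gripper_width: -0.0001
```

>>> send_rows(
  targets=[
    {"dp":[0,0,-0.02],"turn":0,"claw":-1},
    {"dp":[0,0,0],"turn":0,"claw":-1},
  ],
)

```text
time_s: 9.05
eef_pos: [0.4746, 0.0919, 0.0886]
orientation: [-3.142, -0.0, -0.285]
force: [0.5, -0.4, 0.7]
gripper_width: -0.0001
```

>>> send_rows(
  targets=[
    {"dp":[0,0,-0.02],"turn":0,"claw":-1},
    {"dp":[0,0,0],"turn":0,"claw":-1},
  ],
)

```text
time_s: 9.25
eef_pos: [0.4745, 0.0919, 0.0879]
orientation: [3.141, 0.0, -0.285]
force: [-0.4, 0.1, -0.7]
gripper_width: -0.0001
```

>>> send_rows(
  targets=[
    {"dp":[0,0,-0.02],"turn":0,"claw":-1},
    {"dp":[0,0,0],"turn":0,"claw":-1},
  ],
)

```text
time_s: 9.45
eef_pos: [0.4746, 0.0919, 0.0878]
orientation: [3.142, -0.0, -0.285]
force: [-1.0, 0.5, 2.6]
gripper_width: 0.0001
```

>>> send_rows(
  targets=[
    {"dp":[0,0,-0.02],"turn":0,"claw":-1},
    {"dp":[0,0,0],"turn":0,"claw":-1},
  ],
)

```text
time_s: 9.65
eef_pos: [0.4746, 0.0919, 0.0877]
orientation: [3.142, -0.0, -0.285]
force: [-2.9, 0.0, 4.9]
gripper_width: 0.0001
```

>>> send_rows(
  targets=[
    {"dp":[0,0,-0.02],"turn":0,"claw":-1},
    {"dp":[0,0,0],"turn":0,"claw":-1},
  ],
)

```text
time_s: 9.85
eef_pos: [0.4747, 0.0919, 0.0877]
orientation: [-3.141, -0.001, -0.285]
force: [-4.6, 0.5, 7.7]
gripper_width: 0.0
```

>>> send_rows(
  targets=[
    {"dp":[0,0,-0.02],"turn":0,"claw":-1},
    {"dp":[0,0,0],"turn":0,"claw":-1},
  ],
)

```text
time_s: 10.05
eef_pos: [0.4747, 0.0919, 0.0876]
orientation: [-3.141, -0.001, -0.285]
force: [-5.0, 0.9, 9.8]
gripper_width: -0.0001
```

Solid here. Next, its adjacent corner.

>>> send_rows(
  targets=[
    {"dp":[0,0,0.3],"turn":0,"claw":-1},
    {"dp":[0,0,0.1],"turn":0,"claw":-1},
    {"dp":[-0.24,-0.82,0],"turn":0,"claw":-1},
    {"dp":[-0.24,-0.82,0],"turn":0,"claw":-1},
    {"dp":[-0.23,-0.82,0],"turn":0,"claw":-1},
    {"dp":[0,0,0],"turn":0,"claw":-1},
    {"dp":[0,0,-0.2],"turn":0,"claw":-1},
    {"dp":[0,0,-0.1],"turn":0,"claw":-1},
    {"dp":[0,0,0],"turn":0,"claw":-1},
  ],
)

```text
time_s: 10.95
eef_pos: [0.457, 0.0305, 0.0885]
orientation: [3.14, -0.0, -0.284]
force: [-1.1, -1.2, 3.4]
gripper_width: 0.0001
```

>>> send_rows(
  targets=[
    {"dp":[0,0,-0.02],"turn":0,"claw":-1},
    {"dp":[0,0,-0.01],"turn":0,"claw":-1},
    {"dp":[0,0,0],"turn":0,"claw":-1},
  ],
)

```text
time_s: 11.25
eef_pos: [0.4569, 0.0304, 0.088]
orientation: [3.141, -0.0, -0.285]
force: [-1.8, -2.2, 3.7]
gripper_width: 0.0
```

>>> send_rows(
  targets=[
    {"dp":[0,0,-0.02],"turn":0,"claw":-1},
    {"dp":[0,0,0],"turn":0,"claw":-1},
  ],
)

```text
time_s: 11.45
eef_pos: [0.4569, 0.0304, 0.0878]
orientation: [3.142, -0.0, -0.285]
force: [-3.0, -1.7, 7.0]
gripper_width: 0.0003
```

>>> send_rows(
  targets=[
    {"dp":[0,0,-0.02],"turn":0,"claw":-1},
    {"dp":[0,0,0],"turn":0,"claw":-1},
  ],
)

```text
time_s: 11.65
eef_pos: [0.4569, 0.0304, 0.0877]
orientation: [3.142, -0.001, -0.285]
force: [-4.0, -1.3, 8.2]
gripper_width: 0.0003
```

>>> send_rows(
  targets=[
    {"dp":[0,0,-0.02],"turn":0,"claw":-1},
    {"dp":[0,0,0],"turn":0,"claw":-1},
  ],
)

```text
time_s: 11.85
eef_pos: [0.4569, 0.0304, 0.0876]
orientation: [-3.142, -0.001, -0.285]
force: [-6.2, -0.6, 10.9]
gripper_width: -0.0002
```

```bash
python3 snap.py w4
```

```text
11.9 [0.45688505 0.03038935 0.08760445] [ 3.14152483e+00 -6.52871116e-04 -2.84553534e-01] [-6.50702732  0.33001881 11.18336087]
(array([242., 180.]), ((518.1839599609375, 48.23401641845703), (87.85108947753906, 116.28092193603516), 73.82842254638672))
(array([565.,  92.]), ((523.6489868164062, -91.18206787109375), (60.70105743408203, 52.0722770690918), 72.7238998413086))
```

View pics/w4.png

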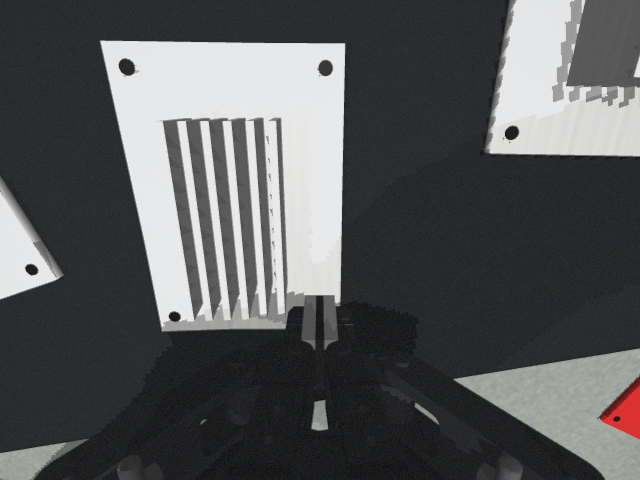

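The middle sink is also solid on both diagonals. Wrist view: the fingertip at (320,305) is on its near-right corner, with the sink level. Going to the third one.

>>> send_rows(
  targets=[
    {"dp":[0,0,0.7],"turn":0,"claw":-1},
    {"dp":[0,-0.4,0.9],"turn":0,"claw":-1},
    {"dp":[0.5,-0.85,0.9],"turn":0,"claw":-1},
    {"dp":[0.6,-0.85,0.2],"turn":0,"claw":-1},
    {"dp":[0.6,-0.85,0],"turn":0,"claw":-1},
    {"dp":[0.5,-0.9,0],"turn":0,"claw":-1},
    {"dp":[0,0,0],"turn":0,"claw":-1},
    {"dp":[0,0,0],"turn":0,"claw":-1},
  ],
)

```text
time_s: 12.7
eef_pos: [0.5116, -0.0657, 0.1527]
orientation: [-3.141, 0.002, -0.286]
force: [0.2, -0.7, -1.0]
gripper_width: 0.0002
```

```bash
python3 snap.py w5
```

```text
12.75 [ 0.51156354 -0.06537945  0.15304141] [-3.14131302e+00  9.52973298e-04 -2.84988051e-01] [-0.36135536 -0.39354904  0.30472494]
(array([139., 270.]), ((516.080078125, 46.3129768371582), (85.91778564453125, 118.56224822998047), 74.8983154296875))
(array([376., 167.]), ((552.1533813476562, -113.6852035522461), (83.34105682373047, 119.19071960449219), 72.72114562988281))
```

View pics/w5.png

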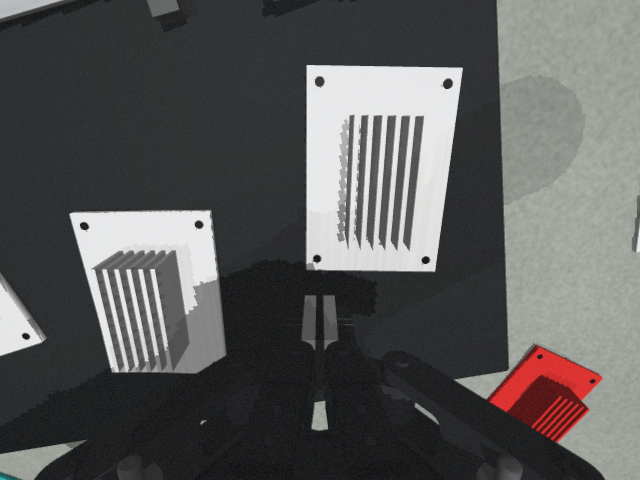

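>>> send_rows(
  targets=[
    {"dp":[0.06,-0.1,-0.6],"turn":-0.2,"claw":-1},
    {"dp":[0,0,-0.9],"turn":0,"claw":-1},
    {"dp":[0,0,-0.7],"turn":0,"claw":-1},
    {"dp":[0,0,-0.25],"turn":0,"claw":-1},
    {"dp":[0,0,-0.1],"turn":0,"claw":-1},
    {"dp":[0,0,0],"turn":0,"claw":-1},
  ],
)

```text
time_s: 13.35
eef_pos: [0.5134, -0.0681, 0.0902]
orientation: [3.142, -0.0, -0.3]
force: [-0.1, 0.2, -0.3]
gripper_width: -0.0001
```

>>> send_rows(
  targets=[
    {"dp":[0,0,-0.02],"turn":0,"claw":-1},
    {"dp":[0,0,0],"turn":0,"claw":-1},
  ],
)

```text
time_s: 13.55
eef_pos: [0.5137, -0.0682, 0.0903]
orientation: [-3.141, -0.001, -0.301]
force: [-0.2, -0.1, -0.4]
gripper_width: -0.0
```

>>> send_rows(
  targets=[
    {"dp":[0,0,-0.02],"turn":0,"claw":-1},
    {"dp":[0,0,0],"turn":0,"claw":-1},
  ],
)

```text
time_s: 13.75
eef_pos: [0.5134, -0.0683, 0.0892]
orientation: [-3.141, -0.0, -0.301]
force: [-0.3, 0.3, 0.7]
gripper_width: -0.0
```

>>> send_rows(
  targets=[
    {"dp":[0,0,-0.02],"turn":0,"claw":-1},
    {"dp":[0,0,0],"turn":0,"claw":-1},
  ],
)

```text
time_s: 13.95
eef_pos: [0.5133, -0.0683, 0.0885]
orientation: [3.142, 0.0, -0.301]
force: [-0.1, 0.5, 0.4]
gripper_width: -0.0003
```

>>> send_rows(
  targets=[
    {"dp":[0,0,-0.02],"turn":0,"claw":-1},
    {"dp":[0,0,0],"turn":0,"claw":-1},
  ],
)

```text
time_s: 14.15
eef_pos: [0.5133, -0.0684, 0.088]
orientation: [3.141, -0.0, -0.301]
force: [1.2, -0.2, 0.1]
gripper_width: 0.0003
```

>>> send_rows(
  targets=[
    {"dp":[0,0,-0.02],"turn":0,"claw":-1},
    {"dp":[0,0,0],"turn":0,"claw":-1},
  ],
)

```text
time_s: 14.35
eef_pos: [0.5133, -0.0684, 0.0878]
orientation: [3.141, -0.0, -0.301]
force: [-1.6, 1.9, 1.9]
gripper_width: -0.0001
```

>>> send_rows(
  targets=[
    {"dp":[0,0,-0.02],"turn":0,"claw":-1},
    {"dp":[0,0,0],"turn":0,"claw":-1},
  ],
)

```text
time_s: 14.55
eef_pos: [0.5134, -0.0684, 0.0877]
orientation: [3.141, -0.0, -0.301]
force: [-2.9, 0.1, 3.9]
gripper_width: 0.0001
```

>>> send_rows(
  targets=[
    {"dp":[0,0,-0.02],"turn":0,"claw":-1},
    {"dp":[0,0,0],"turn":0,"claw":-1},
  ],
)

```text
time_s: 14.75
eef_pos: [0.5134, -0.0684, 0.0877]
orientation: [3.141, -0.001, -0.301]
force: [-3.9, 0.9, 6.3]
gripper_width: -0.0001
```

>>> send_rows(
  targets=[
    {"dp":[0,0,-0.02],"turn":0,"claw":-1},
    {"dp":[0,0,0],"turn":0,"claw":-1},
  ],
)

```text
time_s: 14.95
eef_pos: [0.5134, -0.0684, 0.0876]
orientation: [3.141, -0.001, -0.301]
force: [-6.0, 2.2, 10.4]
gripper_width: -0.0003
```

>>> send_rows(
  targets=[
    {"dp":[0,0,0.3],"turn":0,"claw":-1},
    {"dp":[0,0,0.1],"turn":0,"claw":-1},
    {"dp":[-0.26,-0.81,0],"turn":0,"claw":-1},
    {"dp":[-0.26,-0.81,0],"turn":0,"claw":-1},
    {"dp":[-0.26,-0.81,0],"turn":0,"claw":-1},
    {"dp":[0,0,0],"turn":0,"claw":-1},
    {"dp":[0,0,-0.2],"turn":0,"claw":-1},
    {"dp":[0,0,-0.1],"turn":0,"claw":-1},
    {"dp":[0,0,0],"turn":0,"claw":-1},
  ],
)

```text
time_s: 15.85
eef_pos: [0.4938, -0.1286, 0.0881]
orientation: [3.141, 0.0, -0.3]
force: [-0.1, -0.1, -0.3]
gripper_width: -0.0001
```

>>> send_rows(
  targets=[
    {"dp":[0,0,-0.02],"turn":0,"claw":-1},
    {"dp":[0,0,0],"turn":0,"claw":-1},
  ],
)

```text
time_s: 16.05
eef_pos: [0.4939, -0.1287, 0.088]
orientation: [-3.142, -0.0, -0.3]
force: [-0.1, 0.2, -0.5]
gripper_width: -0.0
```

>>> send_rows(
  targets=[
    {"dp":[0,0,-0.02],"turn":0,"claw":-1},
    {"dp":[0,0,0],"turn":0,"claw":-1},
  ],
)

```text
time_s: 16.25
eef_pos: [0.494, -0.1288, 0.0878]
orientation: [-3.141, -0.0, -0.3]
force: [-0.3, 1.5, 2.2]
gripper_width: -0.0003
```

>>> send_rows(
  targets=[
    {"dp":[0,0,-0.02],"turn":0,"claw":-1},
    {"dp":[0,0,0],"turn":0,"claw":-1},
  ],
)

```text
time_s: 16.45
eef_pos: [0.494, -0.1289, 0.0877]
orientation: [-3.141, -0.001, -0.301]
force: [-2.4, 1.8, 5.2]
gripper_width: -0.0001
```

>>> send_rows(
  targets=[
    {"dp":[0,0,-0.02],"turn":0,"claw":-1},
    {"dp":[0,0,0],"turn":0,"claw":-1},
  ],
)

```text
time_s: 16.65
eef_pos: [0.494, -0.1289, 0.0877]
orientation: [-3.141, -0.001, -0.301]
force: [-3.1, 3.6, 8.5]
gripper_width: -0.0003
```

>>> send_rows(
  targets=[
    {"dp":[0,0,-0.02],"turn":0,"claw":-1},
    {"dp":[0,0,0],"turn":0,"claw":-1},
  ],
)

```text
time_s: 16.85
eef_pos: [0.494, -0.1289, 0.0876]
orientation: [-3.141, -0.001, -0.3]
force: [-5.1, 4.0, 9.0]
gripper_width: 0.0001
```

>>> send_rows(
  targets=[
    {"dp":[0,0,-0.02],"turn":0,"claw":-1},
    {"dp":[0,0,0],"turn":0,"claw":-1},
  ],
)

```text
time_s: 17.05
eef_pos: [0.4941, -0.129, 0.0876]
orientation: [-3.141, -0.001, -0.3]
force: [-6.2, 4.4, 11.9]
gripper_width: -0.0001
```

>>> send_rows(
  targets=[
    {"dp":[0,0,-0.02],"turn":0,"claw":-1},
    {"dp":[0,0,0],"turn":0,"claw":-1},
  ],
)

```text
time_s: 17.25
eef_pos: [0.4941, -0.129, 0.0876]
orientation: [-3.141, -0.002, -0.3]
force: [-6.0, 5.3, 14.7]
gripper_width: 0.0
```

```bash
python3 snap.py w6
```

```text
17.3 [ 0.4940515  -0.12899859  0.08757361] [-3.14150327e+00 -1.50386609e-03 -3.00224216e-01] [-7.62156816  5.06982679 14.0585583 ]
(array([ 24., 341.]), ((516.548095703125, 13.47974967956543), (25.652639389038086, 101.54931640625), 69.24276733398438))
(array([234., 199.]), ((554.4375610351562, -114.53938293457031), (83.4189682006836, 114.40946960449219), 72.77960205078125))
```

View pics/w6.png

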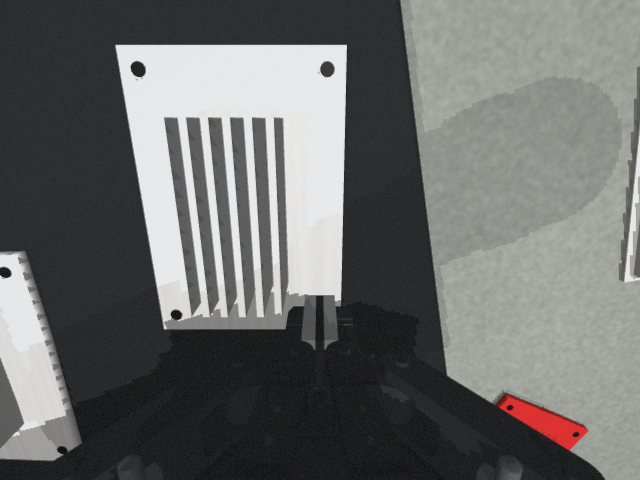

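```bash
python3 - <<'E'
from h import *
S={"w3":[(514.6,47.1,-.281),(564.4,184.5,.047)],"w4":[(514.6,47.1,-.281)],"w5":[(552.2,-113.7,-.302)],"w6":[(552.2,-113.7,-.302)]}
for n,L in S.items():
    f=np.load(n+".npz");c=dict(camera_matrix=f["K"],rvec=f["r"],tvec=f["t"])
    W=cloud(f["d"],c)*1000;hsv=cv2.cvtColor(f["p"],cv2.COLOR_RGB2HSV)
    for x,y,a in L:
        X=W[...,0]-x;Y=W[...,1]-y
        lx=np.cos(a)*X+np.sin(a)*Y;ly=-np.sin(a)*X+np.cos(a)*Y;z=W[...,2]
        m=(abs(lx)<58)&(abs(ly)<40)&((abs(lx)>38)|(abs(ly)>21))&(abs(z-88)<9)&(hsv[...,2]>190)&(hsv[...,1]<40)
        A=np.c_[lx[m],ly[m],np.ones(m.sum())];q=z[m]
        for _ in range(3):
            s=np.linalg.lstsq(A,q,rcond=None)[0];r=abs(A@s-q);k=r<1.5;A,q=A[k],q[k]
        g=(abs(z-82)<6)&(hsv[...,2]<70)&(abs(lx)<110)&(abs(ly)<90)&((abs(lx)>66)|(abs(ly)>48))
        B=np.c_[lx[g],ly[g],np.ones(g.sum())];t=np.linalg.lstsq(B,z[g],rcond=None)[0]
        print(n,(x,y),m.sum(),s.round(4),"granite",t.round(4))
        print("   corner means",[ (sx,sy,round(float(np.median(z[m&(lx*sx>38)&(ly*sy>20)])),2)) if (m&(lx*sx>38)&(ly*sy>20)).sum()>20 else None for sx in(1,-1) for sy in(1,-1)])
E
```

```text
w3 (514.6, 47.1) 10293 [-6.70000e-03  7.10000e-03  8.80606e+01] granite [-7.00000e-04 -7.00000e-04  8.16525e+01]
   corner means [(1, 1, 88.98), (1, -1, 87.36), None, (-1, -1, 89.3)]
w3 (564.4, 184.5) 9980 [-1.10000e-03 -4.00000e-04  8.73022e+01] granite [-7.00000e-04 -5.00000e-04  8.15545e+01]
   corner means [(1, 1, 87.23), (1, -1, 87.28), (-1, 1, 87.34), (-1, -1, 87.35)]
w4 (514.6, 47.1) 27314 [3.9200e-02 6.3000e-02 8.9142e+01] granite [-8.00000e-04 -7.00000e-04  8.15855e+01]
   corner means [(1, 1, 93.71), (1, -1, 88.91), (-1, 1, 88.85), (-1, -1, 87.06)]
w5 (552.2, -113.7) 15142 [-1.00000e-03 -9.00000e-04  8.73924e+01] granite [-9.00000e-04 -6.00000e-04  8.16121e+01]
   corner means [(1, 1, 87.32), (1, -1, 87.38), (-1, 1, 87.39), (-1, -1, 87.45)]
w6 (552.2, -113.7) 25037 [1.00000e-03 2.30000e-03 8.72654e+01] granite [-1.00000e-03 -5.00000e-04  8.15705e+01]
   corner means [(1, 1, 87.4), (1, -1, 87.23), (-1, 1, 87.31), (-1, -1, 87.11)]
```

The depth planes settle it: when pressed at its (−x,−y) corner, the middle sink tilted. Opposite corners read 93.7 and 87.1 mm, about 0.056 rad. It had already tipped during the approach, while the outer two stayed level, so the middle one is warped. I'll go back, re-rock it and hold it for a confirmed half second.

>>> send_rows(
  targets=[
    {"dp":[0,0,0.7],"turn":0,"claw":-1},
    {"dp":[0,0,0.8],"turn":0,"claw":-1},
    {"dp":[-0.1,0.4,0.3],"turn":0,"claw":-1},
    {"dp":[-0.2,0.8,0],"turn":0.1,"claw":-1},
    {"dp":[-0.2,0.9,0],"turn":0.1,"claw":-1},
    {"dp":[-0.2,0.9,0],"turn":0,"claw":-1},
    {"dp":[-0.2,0.9,0],"turn":0,"claw":-1},
    {"dp":[-0.2,0.9,0],"turn":0,"claw":-1},
    {"dp":[-0.2,0.9,0],"turn":0,"claw":-1},
    {"dp":[-0.2,0.7,0],"turn":0,"claw":-1},
    {"dp":[0,0,-0.6],"turn":0,"claw":-1},
    {"dp":[0,0,-0.6],"turn":0,"claw":-1},
    {"dp":[0,0,0],"turn":0,"claw":-1},
    {"dp":[0,0,0],"turn":0,"claw":-1},
  ],
)

```text
time_s: 18.7
eef_pos: [0.4559, 0.0301, 0.0991]
orientation: [3.14, 0.001, -0.286]
force: [0.9, -0.5, 0.9]
gripper_width: -0.0
```

Down to about 0.0895 (the sprung corner stands at about 0.0895–0.0905), then in small steps.

>>> send_rows(
  targets=[
    {"dp":[0,0,-0.2],"turn":0,"claw":-1},
    {"dp":[0,0,-0.12],"turn":0,"claw":-1},
    {"dp":[0,0,-0.04],"turn":0,"claw":-1},
    {"dp":[0,0,0],"turn":0,"claw":-1},
  ],
)

```text
time_s: 19.1
eef_pos: [0.4563, 0.0308, 0.0909]
orientation: [3.141, 0.0, -0.285]
force: [-0.1, -0.1, 1.0]
gripper_width: 0.0004
```

>>> send_rows(
  targets=[
    {"dp":[0,0,-0.03],"turn":0,"claw":-1},
    {"dp":[0,0,0],"turn":0,"claw":-1},
  ],
)

```text
time_s: 19.3
eef_pos: [0.4564, 0.0309, 0.0904]
orientation: [-3.142, -0.0, -0.285]
force: [-0.3, 0.1, 0.1]
gripper_width: 0.0003
```

>>> send_rows(
  targets=[
    {"dp":[0,0,-0.03],"turn":0,"claw":-1},
    {"dp":[0,0,0],"turn":0,"claw":-1},
  ],
)

```text
time_s: 19.5
eef_pos: [0.4564, 0.0309, 0.0898]
orientation: [3.142, -0.001, -0.285]
force: [-1.3, 0.3, 1.7]
gripper_width: -0.0001
```

>>> send_rows(
  targets=[
    {"dp":[0,0,-0.03],"turn":0,"claw":-1},
    {"dp":[0,0,0],"turn":0,"claw":-1},
  ],
)

```text
time_s: 19.7
eef_pos: [0.4564, 0.0308, 0.0891]
orientation: [3.141, -0.0, -0.285]
force: [-0.8, -0.1, 3.4]
gripper_width: 0.0001
```

>>> send_rows(
  targets=[
    {"dp":[0,0,-0.03],"turn":0,"claw":-1},
    {"dp":[0,0,0],"turn":0,"claw":-1},
  ],
)

```text
time_s: 19.9
eef_pos: [0.4563, 0.0308, 0.0881]
orientation: [3.141, -0.0, -0.285]
force: [-1.5, -1.0, 4.0]
gripper_width: -0.0004
```

>>> send_rows(
  targets=[
    {"dp":[0,0,-0.03],"turn":0,"claw":-1},
    {"dp":[0,0,0],"turn":0,"claw":-1},
  ],
)

```text
time_s: 20.1
eef_pos: [0.4562, 0.0307, 0.0878]
orientation: [3.141, -0.0, -0.285]
force: [-4.4, -0.7, 6.0]
gripper_width: -0.0001
```

>>> send_rows(
  targets=[
    {"dp":[0,0,-0.02],"turn":0,"claw":-1},
    {"dp":[0,0,0],"turn":0,"claw":-1},
  ],
)

```text
time_s: 20.3
eef_pos: [0.4562, 0.0307, 0.0877]
orientation: [3.141, -0.0, -0.285]
force: [-6.1, -0.2, 9.1]
gripper_width: 0.0001
```

The rock shows clearly: the corner yields from 0.0900 to 0.0878 at about 4 N, then goes solid. I'll hold 0.6 s and check the tilt.

>>> send_rows(
  targets=[
    {"dp":[0,0,0],"turn":0,"claw":-1},
    {"dp":[0,0,0],"turn":0,"claw":-1},
    {"dp":[0,0,0],"turn":0,"claw":-1},
    {"dp":[0,0,0],"turn":0,"claw":-1},
    {"dp":[0,0,0],"turn":0,"claw":-1},
    {"dp":[0,0,0],"turn":0,"claw":-1},
  ],
)

```text
time_s: 20.9
eef_pos: [0.4562, 0.0307, 0.0877]
orientation: [3.141, -0.0, -0.285]
force: [-5.5, -1.5, 9.0]
gripper_width: -0.0003
```

```bash
cat > plane.py <<'E'
from h import *
import sys
n=sys.argv[1];x,y,a=map(float,sys.argv[2:5])
f=np.load(n+".npz");c=dict(camera_matrix=f["K"],rvec=f["r"],tvec=f["t"])
W=cloud(f["d"],c)*1000;hsv=cv2.cvtColor(f["p"],cv2.COLOR_RGB2HSV)
X=W[...,0]-x;Y=W[...,1]-y
lx=np.cos(a)*X+np.sin(a)*Y;ly=-np.sin(a)*X+np.cos(a)*Y;z=W[...,2]
m=(abs(lx)<58)&(abs(ly)<40)&(abs(z-88)<9)&(hsv[...,2]>190)&(hsv[...,1]<40)
print("corner z",[(sx,sy,round(float(np.median(z[k])),2)) for sx in(1,-1) for sy in(1,-1) for k in [m&(lx*sx>38)&(ly*sy>20)] if k.sum()>20])
E
python3 snap.py w7; python3 plane.py w7 514.6 47.1 -.281
```

```text
20.95 [0.45622431 0.03070796 0.08767621] [ 3.14109358e+00 -2.48813326e-04 -2.84697258e-01] [-5.78739376 -1.64158846  8.70333839]
(array([244., 185.]), ((518.03515625, 46.5253791809082), (87.56167602539062, 118.91265869140625), 75.63932037353516))
(array([566.,  90.]), ((523.3468017578125, -90.94941711425781), (60.47487258911133, 51.35456848144531), 72.72173309326172))
corner z [(1, 1, 93.61), (1, -1, 88.9), (-1, 1, 88.8), (-1, -1, 87.11)]
```

The opposite corner rises 6.5 mm, about 0.055 rad, so it's confirmed and held. Before lifting, I'll take a quick look at the tray.

>>> send_rows(
  targets=[
    {"dp":[0,0,0.7],"turn":0,"claw":-1},
    {"dp":[0,0,0.8],"turn":0,"claw":-1},
    {"dp":[0,-0.5,0.8],"turn":0,"claw":-1},
    {"dp":[-0.1,-0.9,0.8],"turn":0.2,"claw":-1},
    {"dp":[-0.1,-1,0.8],"turn":0.2,"claw":-1},
    {"dp":[-0.1,-1,0.8],"turn":0.2,"claw":-1},
    {"dp":[-0.1,-1,0.8],"turn":0.2,"claw":-1},
    {"dp":[-0.1,-1,0.3],"turn":0.2,"claw":-1},
    {"dp":[-0.1,-1,0],"turn":0.2,"claw":-1},
    {"dp":[-0.1,-1,0],"turn":0.2,"claw":-1},
    {"dp":[-0.1,-1,0],"turn":0.2,"claw":-1},
    {"dp":[-0.1,-1,0],"turn":0.2,"claw":-1},
    {"dp":[-0.1,-1,0],"turn":0.2,"claw":-1},
    {"dp":[-0.1,-1,0],"turn":0.2,"claw":-1},
    {"dp":[0,-1,0],"turn":0.1,"claw":-1},
    {"dp":[0,-1,0],"turn":0,"claw":-1},
    {"dp":[0,-0.8,0],"turn":0,"claw":-1},
    {"dp":[0,-0.6,0],"turn":0,"claw":-1},
    {"dp":[0,0,0],"turn":0,"claw":-1},
    {"dp":[0,0,0],"turn":0,"claw":-1},
  ],
)

```text
time_s: 22.95
eef_pos: [0.4289, -0.339, 0.2312]
orientation: [-3.141, 0.0, -0.101]
force: [0.4, 0.6, 0.0]
gripper_width: 0.0
```

```bash
python3 snap.py w8
```

```text
23.0 [ 0.42895716 -0.33866269  0.23150053] [-3.14132743e+00  4.28341912e-05 -1.00563727e-01] [-0.2176735   0.29574664  0.88007908]
(array([391., 113.]), ((499.5643310546875, -407.65386962890625), (128.3328094482422, 154.1638946533203), 83.93936157226562))
(array([ 34., 105.]), ((547.4390258789062, -128.8513641357422), (55.149139404296875, 119.2446060180664), 72.71562194824219))
```

View pics/w8.png

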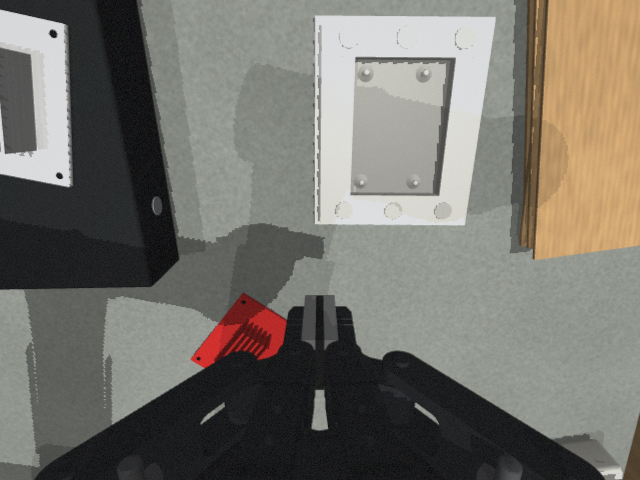

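The wrist view shows the tray's outer edge from (315,15) to (495,225), the pocket from (355,57) to (455,195), and nubs at (366,73), (425,73), (361,181) and (414,181).

```bash
python3 - <<'E'
from h import *
f=np.load("w8.npz");c=dict(camera_matrix=f["K"],rvec=f["r"],tvec=f["t"]);p=f["p"]
for o in sinks(p,c,z=.019): print("outer",o)
hsv=cv2.cvtColor(p,cv2.COLOR_RGB2HSV)
m=((hsv[...,1]<40)&(hsv[...,2]>200)).astype(np.uint8)
cs,h=cv2.findContours(m,cv2.RETR_CCOMP,cv2.CHAIN_APPROX_NONE)
for q,hh in zip(cs,h[0]):
    if hh[3]>=0 and cv2.contourArea(q)>3000:
        print("hole",cv2.contourArea(q),[cv2.minAreaRect(ray(q[:,0],c,z)[:,:2].astype(np.float32)*1000) for z in(.019,)])
g=ray([(366,73),(425.5,73),(361,181),(414,181)],c,.012)*1000;print(g.round(1),g.mean(0))
W=cloud(f["d"],c);print("rim z",np.median(W[205:218,355:440,2][f["d"][205:218,355:440]>0]))
cv2.imwrite("pics/tray.png",cv2.resize(p[0:235,300:510,::-1],None,fx=2.5,fy=2.5,interpolation=cv2.INTER_NEAREST))
E
```

```text
outer (array([391., 113.]), ((496.1712646484375, -422.093017578125), (159.35958862304688, 191.43576049804688), 83.93936157226562))
outer (array([ 34., 105.]), ((555.6206665039062, -75.8846435546875), (68.48250579833984, 148.07403564453125), 72.71583557128906))
hole 13506.5 [((495.5320739746094, -424.6060791015625), (94.69639587402344, 130.30128479003906), 83.88594055175781)]
[[ 549.9 -396.    12. ]
 [ 544.3 -451.8   12. ]
 [ 448.7 -385.    12. ]
 [ 443.1 -439.8   12. ]] [ 496.51578275 -418.13947101   12.        ]
rim z 0.018803623191924832
```

View pics/tray.png

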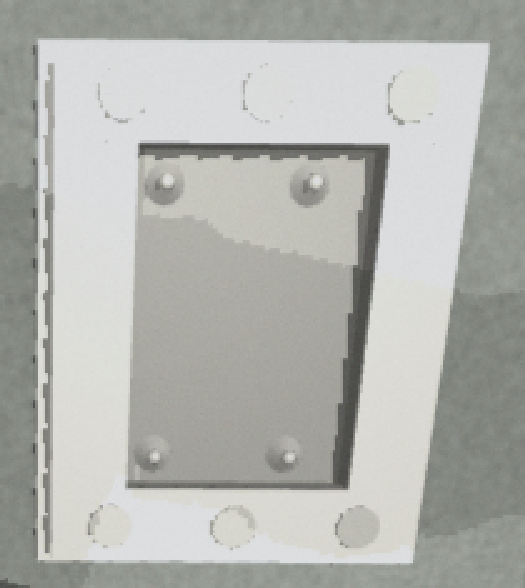

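>>> send_rows(
  targets=[
    {"dp":[0,0.7,0],"turn":0,"claw":0.4},
    {"dp":[0.05,1,0],"turn":-0.2,"claw":0.4},
    {"dp":[0.05,1,0],"turn":-0.2,"claw":0.4},
    {"dp":[0.05,1,0],"turn":-0.2,"claw":0.4},
    {"dp":[0.05,1,0],"turn":-0.2,"claw":0.4},
    {"dp":[0.05,1,0],"turn":-0.2,"claw":0.4},
    {"dp":[0.05,1,0],"turn":-0.2,"claw":0.4},
    {"dp":[0.05,1,0],"turn":-0.2,"claw":0.4},
    {"dp":[0.05,1,0],"turn":-0.2,"claw":0.4},
    {"dp":[0.05,1,-0.3],"turn":-0.2,"claw":0.4},
    {"dp":[0.05,1,-0.3],"turn":-0.2,"claw":0.4},
    {"dp":[0.05,1,-0.4],"turn":-0.2,"claw":0.4},
    {"dp":[0.05,1,-0.4],"turn":0,"claw":0.4},
    {"dp":[0.05,1,-0.4],"turn":0,"claw":0.4},
    {"dp":[0.05,1,-0.3],"turn":0,"claw":0.4},
    {"dp":[0.04,0.9,0],"turn":0,"claw":0.4},
    {"dp":[0,0.6,0],"turn":0,"claw":0.4},
    {"dp":[0,0,0],"turn":0,"claw":0.4},
    {"dp":[0,0,0],"turn":0,"claw":0.4},
  ],
)

```text
time_s: 24.9
eef_pos: [0.447, 0.0664, 0.1794]
orientation: [-3.141, -0.0, -0.275]
force: [-0.5, 0.3, -0.5]
gripper_width: 0.0595
```

```bash
python3 snap.py w9
```

```text
24.95 [0.44710934 0.06598488 0.17945807] [-3.14128325e+00 -3.80638310e-04 -2.75973666e-01] [-0.01559533  0.31980423  0.04333126]
(array([318., 131.]), ((515.0316162109375, 47.32300567626953), (83.85340881347656, 120.96717071533203), 74.0739974975586))
(array([542.,  69.]), ((523.2864990234375, -103.78483581542969), (84.61581420898438, 59.38803482055664), 72.75132751464844))
(array([ 76., 123.]), ((564.19970703125, 183.97935485839844), (119.26671600341797, 84.29399871826172), 2.720634937286377))
```

View pics/w9.png

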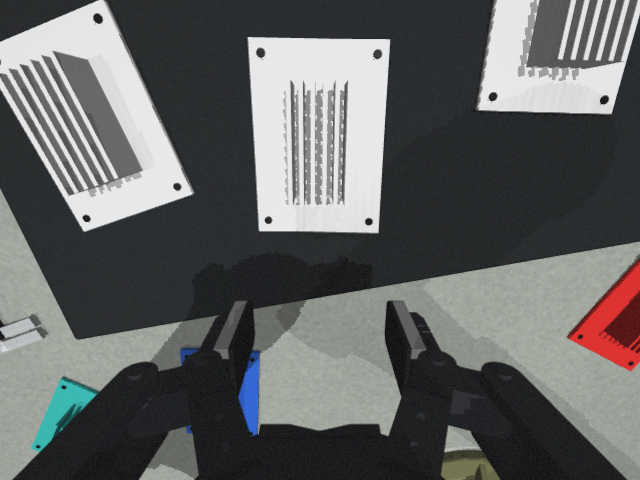

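Wrist view: sink at (318,131), open fingers aligned along its length. Moving over it and descending.

>>> send_rows(
  targets=[
    {"dp":[0.9,-0.25,0],"turn":0,"claw":0.4},
    {"dp":[0.92,-0.25,0],"turn":0,"claw":0.4},
    {"dp":[0.9,-0.25,0],"turn":0,"claw":0.4},
    {"dp":[0,0,-0.5],"turn":0,"claw":0.4},
    {"dp":[0,0,-0.8],"turn":0,"claw":0.4},
    {"dp":[0,0,-0.8],"turn":0,"claw":0.4},
    {"dp":[0,0,-0.6],"turn":0,"claw":0.4},
    {"dp":[0,0,-0.4],"turn":0,"claw":0.4},
    {"dp":[0,0,-0.2],"turn":0,"claw":0.4},
    {"dp":[0,0,-0.1],"turn":0,"claw":0.4},
    {"dp":[0,0,0],"turn":0,"claw":0.4},
    {"dp":[0,0,0],"turn":0,"claw":0.4},
  ],
)

```text
time_s: 26.15
eef_pos: [0.5157, 0.0473, 0.0951]
orientation: [-3.141, -0.001, -0.277]
force: [0.8, 0.9, 0.8]
gripper_width: 0.0603
```

```bash
python3 snap.py w10
```

```text
26.2 [0.51570563 0.04729385 0.09506113] [-3.14095923e+00 -1.12557418e-03 -2.76720522e-01] [-0.44946339  0.88719291 -0.07155194]
(array([320., 244.]), ((539.502685546875, 40.56507110595703), (84.0927505493164, 70.01107025146484), 74.1185073852539))
(array([ 49., 304.]), ((564.5518188476562, 183.4372100830078), (119.1885986328125, 84.44580841064453), 2.7564470767974854))
(array([597., 154.]), ((551.4737548828125, -93.90843200683594), (49.86524963378906, 106.69178771972656), 73.21284484863281))
```

View pics/w10.png

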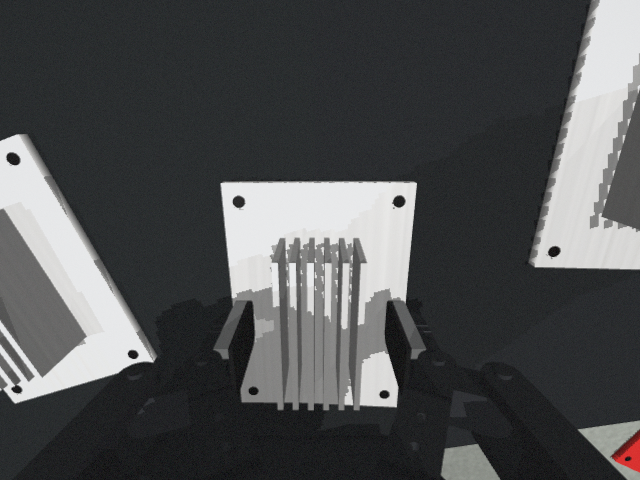

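The fingers straddle the fin block evenly, at (235,330) and (405,330). Lowering 5.5 mm and closing.

>>> send_rows(
  targets=[
    {"dp":[0,0,-0.12],"turn":0,"claw":0.4},
    {"dp":[0,0,-0.1],"turn":0,"claw":0.4},
    {"dp":[0,0,0],"turn":0,"claw":0.2},
    {"dp":[0,0,0],"turn":0,"claw":0},
    {"dp":[0,0,0],"turn":0,"claw":-0.2},
    {"dp":[0,0,0],"turn":0,"claw":-0.4},
    {"dp":[0,0,0],"turn":0,"claw":-1},
    {"dp":[0,0,0],"turn":0,"claw":-1},
    {"dp":[0,0,0],"turn":0,"claw":-1},
    {"dp":[0,0,0],"turn":0,"claw":-1},
  ],
)

```text
time_s: 27.2
eef_pos: [0.5156, 0.0472, 0.0891]
orientation: [-3.141, -0.001, -0.277]
force: [1.6, 0.4, 1.9]
gripper_width: 0.035
```

Gripped at 35 mm. Lifting.

>>> send_rows(
  targets=[
    {"dp":[0,0,0.1],"turn":0,"claw":-1},
    {"dp":[0,0,0.2],"turn":0,"claw":-1},
    {"dp":[0,0,0.4],"turn":0,"claw":-1},
    {"dp":[0,0,0.6],"turn":0,"claw":-1},
    {"dp":[0,0,0.6],"turn":0,"claw":-1},
    {"dp":[0,0,0.5],"turn":0,"claw":-1},
    {"dp":[0,0,0.2],"turn":0,"claw":-1},
    {"dp":[0,0,0],"turn":0,"claw":-1},
  ],
)

```text
time_s: 28.0
eef_pos: [0.5157, 0.0473, 0.155]
orientation: [-3.14, -0.001, -0.277]
force: [-0.4, 0.5, -5.2]
gripper_width: 0.0352
```

```bash
python3 snap.py w11
```

```text
28.05 [0.51527267 0.04729205 0.15385661] [-3.14117629e+00 -3.82213179e-06 -2.76827470e-01] [ 0.06401167 -0.28347233 -5.99346999]
(array([322., 248.]), ((513.7589721679688, 47.857425689697266), (122.81970977783203, 100.90528106689453), 74.11874389648438))
(array([ 93., 235.]), ((564.4839477539062, 183.8613739013672), (119.33479309082031, 84.49126434326172), 2.674461603164673))
(array([585., 129.]), ((552.3141479492188, -112.55677795410156), (84.28305053710938, 119.68519592285156), 73.1334457397461))
```

View pics/w11.png

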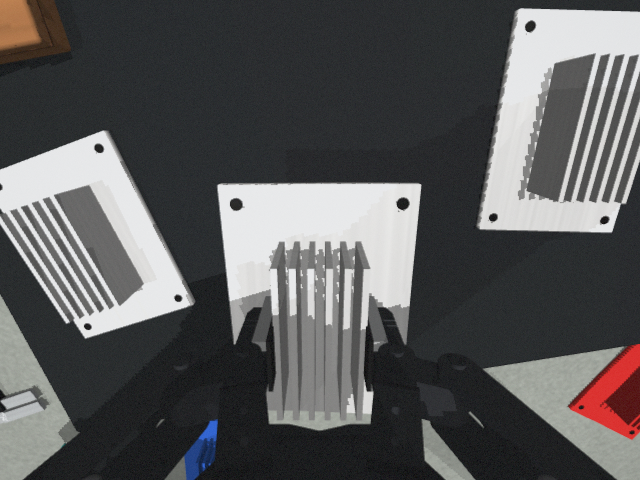

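The sink is lifted level (6 N on the wrist), with its far edge at (218,183)–(420,183). I'll measure its position in the hand.

```bash
python3 - <<'E'
from h import *
f=np.load("w11.npz");c=dict(camera_matrix=f["K"],rvec=f["r"],tvec=f["t"]);p=f["p"]
W=cloud(f["d"],c)
print("base z",np.median(W[190:235,240:400,2]), "L/R",np.median(W[190:235,225:245,2]),np.median(W[190:235,395:412,2]))
z=np.median(W[190:235,240:400,2])
hsv=cv2.cvtColor(p,cv2.COLOR_RGB2HSV)
m=((hsv[...,1]<40)&(hsv[...,2]>190)).astype(np.uint8)
l=cv2.connectedComponents(m)[1];s=(l==l[200,320])
cols=range(230,410);ed=[(u,np.where(s[:,u])[0].min()-.5) for u in cols]
P=ray(ed,c,z)[:,:2]*1000
k=np.polyfit(P[:,1],P[:,0],1);print("edge dir yaw",-np.arctan(k[0]))
rows=range(190,232);L=ray([(np.where(s[v])[0].min()-.5,v) for v in rows],c,z)[:,:2]*1000;R=ray([(np.where(s[v])[0].max()+.5,v) for v in rows],c,z)[:,:2]*1000
for q in(L,R):print("side yaw",np.arctan(np.polyfit(q[:,0],q[:,1],1)[0]))
a=-np.arctan(k[0]);ex=np.array([np.cos(a),np.sin(a)]);ey=np.array([-ex[1],ex[0]])
xf=(P@ex).mean();yc=((L@ey).mean()+(R@ey).mean())/2;print("width",(L@ey).mean()-(R@ey).mean())
C=ex*(xf-60)+ey*yc;print("centre",C)
st=np.array([515.27,47.29]);t=-.2768;d=C-st
print("offset in tool frame",np.cos(t)*d[0]+np.sin(t)*d[1],-np.sin(t)*d[0]+np.cos(t)*d[1],"yaw off",a-t)
E
```

```text
base z 0.15368634222738997 L/R 0.15542278197473686 0.15328105603665584
edge dir yaw -0.2728406530329835
side yaw -0.2687893705471309
side yaw -0.27871505949651076
width 84.21431980488762
centre [515.64555953  46.96864496]
offset in tool frame 0.4490833401000176 -0.20649013046478823 yaw off 0.003959346967016497
```

>>> send_rows(
  targets=[
    {"dp":[0,-0.4,0.2],"turn":0,"claw":-1},
    {"dp":[-0.04,-0.7,0.2],"turn":0.1,"claw":-1},
    {"dp":[-0.04,-1,0],"turn":0.1,"claw":-1},
    {"dp":[-0.04,-1,0],"turn":0.1,"claw":-1},
    {"dp":[-0.04,-1,0],"turn":0.1,"claw":-1},
    {"dp":[-0.04,-1,0],"turn":0.15,"claw":-1},
    {"dp":[-0.05,-1,0],"turn":0.15,"claw":-1},
    {"dp":[-0.05,-1,0],"turn":0.15,"claw":-1},
    {"dp":[-0.05,-1,0],"turn":0.15,"claw":-1},
    {"dp":[-0.05,-1,0],"turn":0.15,"claw":-1},
    {"dp":[-0.05,-1,0],"turn":0.15,"claw":-1},
    {"dp":[-0.05,-1,0],"turn":0.15,"claw":-1},
    {"dp":[-0.05,-1,0],"turn":0.15,"claw":-1},
    {"dp":[-0.05,-1,0],"turn":0.15,"claw":-1},
    {"dp":[-0.05,-1,0],"turn":0.15,"claw":-1},
    {"dp":[-0.05,-1,0],"turn":0.1,"claw":-1},
    {"dp":[-0.05,-1,0],"turn":0.04,"claw":-1},
    {"dp":[-0.05,-1,0],"turn":0,"claw":-1},
    {"dp":[-0.05,-0.9,0],"turn":0,"claw":-1},
    {"dp":[0,-0.6,0],"turn":0,"claw":-1},
  ],
)

```text
time_s: 30.05
eef_pos: [0.493, -0.4195, 0.1627]
orientation: [-3.141, 0.002, -0.115]
force: [1.0, -0.2, -5.0]
gripper_width: 0.0352
```

>>> send_rows(
  targets=[
    {"dp":[0,-0.2,0],"turn":0,"claw":-1},
    {"dp":[0,0,0],"turn":0,"claw":-1},
    {"dp":[0,0,0],"turn":0,"claw":-1},
  ],
)

```text
time_s: 30.35
eef_pos: [0.4941, -0.4223, 0.1636]
orientation: [-3.141, 0.0, -0.113]
force: [0.3, -0.9, -5.2]
gripper_width: 0.0349
```

>>> send_rows(
  targets=[
    {"dp":[0.06,-0.08,-0.5],"turn":0.04,"claw":-1},
    {"dp":[0,0,-0.9],"turn":0,"claw":-1},
    {"dp":[0,0,-0.9],"turn":0,"claw":-1},
    {"dp":[0,0,-0.9],"turn":0,"claw":-1},
    {"dp":[0,0,-0.7],"turn":0,"claw":-1},
    {"dp":[0,0,-0.5],"turn":0,"claw":-1},
    {"dp":[0,0,-0.3],"turn":0,"claw":-1},
    {"dp":[0,0,0],"turn":0,"claw":-1},
    {"dp":[0,0,0],"turn":0,"claw":-1},
  ],
)

```text
time_s: 31.25
eef_pos: [0.496, -0.4251, 0.0472]
orientation: [3.141, -0.001, -0.11]
force: [0.0, 0.5, -4.9]
gripper_width: 0.0353
```

```bash
python3 snap.py w12
```

```text
31.3 [ 0.49614258 -0.42525167  0.04757681] [ 3.14043731e+00 -1.72212163e-03 -1.10155423e-01] [-0.09279268  0.42250434 -4.59428699]
```

View pics/w12.png

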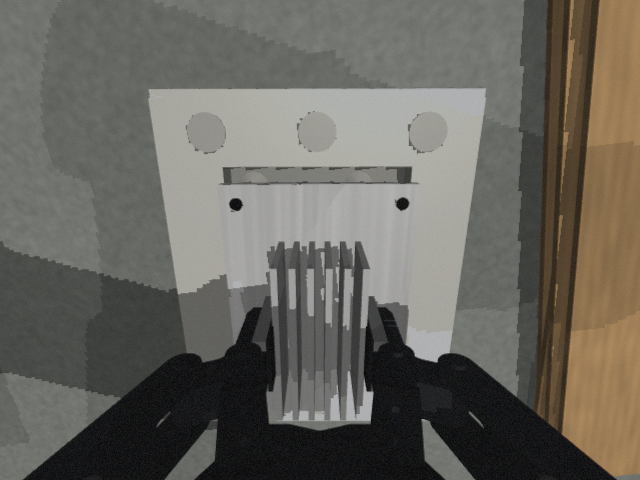

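Wrist view: the sink sits centred over the pocket, far pocket edge at (222–412,167) and sink edge at (219–419,183). Checking with rays.

```bash
python3 - <<'E'
from h import *
f=np.load("w12.npz");c=dict(camera_matrix=f["K"],rvec=f["r"],tvec=f["t"])
a=-.107;ex=np.array([np.cos(a),np.sin(a)]);ey=np.array([-ex[1],ex[0]])
P=ray([(222.5,167),(412,167)],c,.019)[:,:2]*1000
print("pocket",P,np.hypot(*(P[0]-P[1])),P.mean(0)-64*ex, np.arctan2(*(P[0]-P[1])[::-1])-np.pi/2)
Q=ray([(219,183),(419.5,183)],c,.0463)[:,:2]*1000
print("sink",Q,np.hypot(*(Q[0]-Q[1])),Q.mean(0)-60*ex)
d=(P.mean(0)-64*ex)-(Q.mean(0)-60*ex);print("correction world",d)
E
```

```text
pocket [[ 564.11311028 -385.9158387 ]
 [ 553.97722396 -477.09816846]] 91.7439559485386 [ 495.41118571 -424.67206323] -0.11070614784974175
sink [[ 560.48557639 -390.96629866]
 [ 551.3362281  -473.22308961]] 82.76406364731015 [ 496.25404467 -425.68693755]
correction world [-0.84285896  1.01487432]
```

>>> send_rows(
  targets=[
    {"dp":[-0.03,0.04,-0.2],"turn":0,"claw":-1},
    {"dp":[0,0,-0.3],"turn":0,"claw":-1},
    {"dp":[0,0,-0.2],"turn":0,"claw":-1},
    {"dp":[0,0,-0.12],"turn":0,"claw":-1},
    {"dp":[0,0,-0.06],"turn":0,"claw":-1},
    {"dp":[0,0,0],"turn":0,"claw":-1},
  ],
)

```text
time_s: 31.9
eef_pos: [0.4947, -0.4238, 0.0239]
orientation: [-3.142, 0.0, -0.11]
force: [-0.1, -0.5, -5.7]
gripper_width: 0.0351
```

>>> send_rows(
  targets=[
    {"dp":[0,0,-0.02],"turn":0,"claw":-1},
    {"dp":[0,0,-0.02],"turn":0,"claw":-1},
    {"dp":[0,0,0],"turn":0,"claw":-1},
  ],
)

```text
time_s: 32.2
eef_pos: [0.4949, -0.4239, 0.0234]
orientation: [3.141, -0.0, -0.11]
force: [0.3, 0.3, -6.1]
gripper_width: 0.0351
```

>>> send_rows(
  targets=[
    {"dp":[0,0,-0.02],"turn":0,"claw":-1},
    {"dp":[0,0,-0.02],"turn":0,"claw":-1},
    {"dp":[0,0,0],"turn":0,"claw":-1},
  ],
)

```text
time_s: 32.5
eef_pos: [0.4947, -0.4238, 0.0222]
orientation: [3.142, 0.0, -0.11]
force: [-0.2, 0.4, -4.9]
gripper_width: 0.035
```

>>> send_rows(
  targets=[
    {"dp":[0,0,-0.02],"turn":0,"claw":-1},
    {"dp":[0,0,0],"turn":0,"claw":-1},
  ],
)

```text
time_s: 32.7
eef_pos: [0.4947, -0.4238, 0.0216]
orientation: [3.142, 0.0, -0.11]
force: [-1.4, 0.4, -6.0]
gripper_width: 0.0347
```

>>> send_rows(
  targets=[
    {"dp":[0,0,-0.02],"turn":0,"claw":-1},
    {"dp":[0,0,0],"turn":0,"claw":-1},
  ],
)

```text
time_s: 32.9
eef_pos: [0.4947, -0.4238, 0.0211]
orientation: [3.142, 0.0, -0.11]
force: [-0.4, -0.0, -5.4]
gripper_width: 0.0355
```

>>> send_rows(
  targets=[
    {"dp":[0,0,-0.02],"turn":0,"claw":-1},
    {"dp":[0,0,0],"turn":0,"claw":-1},
  ],
)

```text
time_s: 33.1
eef_pos: [0.4948, -0.4239, 0.0208]
orientation: [3.141, -0.0, -0.11]
force: [0.3, -0.5, -5.3]
gripper_width: 0.035
```

>>> send_rows(
  targets=[
    {"dp":[0,0,-0.02],"turn":0,"claw":-1},
    {"dp":[0,0,0],"turn":0,"claw":-1},
  ],
)

```text
time_s: 33.3
eef_pos: [0.4949, -0.4239, 0.0207]
orientation: [3.141, -0.0, -0.11]
force: [-1.4, 0.9, -2.8]
gripper_width: 0.035
```

>>> send_rows(
  targets=[
    {"dp":[0,0,-0.02],"turn":0,"claw":-1},
    {"dp":[0,0,0],"turn":0,"claw":-1},
  ],
)

```text
time_s: 33.5
eef_pos: [0.4949, -0.424, 0.0205]
orientation: [3.141, -0.0, -0.11]
force: [-0.7, 1.5, 0.2]
gripper_width: 0.0356
```

>>> send_rows(
  targets=[
    {"dp":[0,0,-0.02],"turn":0,"claw":-1},
    {"dp":[0,0,0],"turn":0,"claw":-1},
  ],
)

```text
time_s: 33.7
eef_pos: [0.495, -0.424, 0.0203]
orientation: [3.141, -0.001, -0.11]
force: [-2.9, 3.4, 4.5]
gripper_width: 0.035
```

It's landed. I'll ease off a little and release gently.

>>> send_rows(
  targets=[
    {"dp":[0,0,0.02],"turn":0,"claw":-1},
    {"dp":[0,0,0],"turn":0,"claw":-0.15},
    {"dp":[0,0,0],"turn":0,"claw":-0.1},
    {"dp":[0,0,0],"turn":0,"claw":0.05},
    {"dp":[0,0,0],"turn":0,"claw":0.2},
    {"dp":[0,0,0],"turn":0,"claw":0.3},
    {"dp":[0,0,0],"turn":0,"claw":0.3},
    {"dp":[0,0,0],"turn":0,"claw":0.3},
  ],
)

```text
time_s: 34.5
eef_pos: [0.4948, -0.4239, 0.0197]
orientation: [3.141, -0.0, -0.11]
force: [-0.1, -1.0, -0.3]
gripper_width: 0.0555
```

>>> send_rows(
  targets=[
    {"dp":[0,0,0.2],"turn":0,"claw":0.3},
    {"dp":[0,0,0.5],"turn":0,"claw":0.3},
    {"dp":[0,0,0.8],"turn":0,"claw":0.3},
    {"dp":[0,0,0.9],"turn":0,"claw":0.3},
    {"dp":[-0.5,0,0.9],"turn":0,"claw":0.3},
    {"dp":[-0.8,0.1,0.9],"turn":0,"claw":0.3},
    {"dp":[-0.8,0.1,0.9],"turn":0,"claw":0.3},
    {"dp":[-0.7,0,0.5],"turn":0,"claw":0.3},
    {"dp":[0,0,0],"turn":0,"claw":0.3},
    {"dp":[0,0,0],"turn":0,"claw":0.3},
  ],
)

```text
time_s: 35.5
eef_pos: [0.425, -0.419, 0.161]
orientation: [3.141, -0.002, -0.111]
force: [0.1, 0.1, -1.0]
gripper_width: 0.0556
```

```bash
python3 snap.py w13; python3 - <<'E'
from h import *
f=np.load("w13.npz");c=dict(camera_matrix=f["K"],rvec=f["r"],tvec=f["t"])
W=cloud(f["d"],c)*1000;z=W[...,2]
x,y,a=495.5,-424.5,-.108
X=W[...,0]-x;Y=W[...,1]-y;lx=np.cos(a)*X+np.sin(a)*Y;ly=-np.sin(a)*X+np.cos(a)*Y
for sx in(1,-1):
  for sy in(1,-1):
    k=(lx*sx>40)&(lx*sx<57)&(ly*sy>22)&(ly*sy<38);print(sx,sy,k.sum(),np.median(z[k]))
k=(z>40)&(z<58)&(abs(lx)<50)&(abs(ly)<35);print("fins",cv2.minAreaRect(np.c_[lx[k],ly[k]].astype(np.float32)),np.percentile(z[k],[50,98]))
p,d=eyes.snapshot("scene");cv2.imwrite("pics/s2.png",p[:,:,::-1])
E
```

```text
35.55 [ 0.42501717 -0.41869155  0.15982848] [-3.14141255e+00 -4.21837878e-04 -1.10436950e-01] [-0.13041742 -0.74698846  0.06333333]
(array([316., 106.]), ((509.3679504394531, -426.3140869140625), (62.97648239135742, 67.9598388671875), 83.06977844238281))
(array([350.,  53.]), ((521.0948486328125, -438.3721618652344), (97.37548828125, 94.46646118164062), 83.64673614501953))
1 1 563 21.527860699311084
1 -1 536 18.389772421334314
-1 1 1834 234.31203772178202
-1 -1 3699 238.71234639570665
fins ((-0.7985954284667969, -0.8960342407226562), (36.13240051269531, 69.82186889648438), 89.55244445800781) [48.44781617 50.09921149]
```

View pics/w13.png

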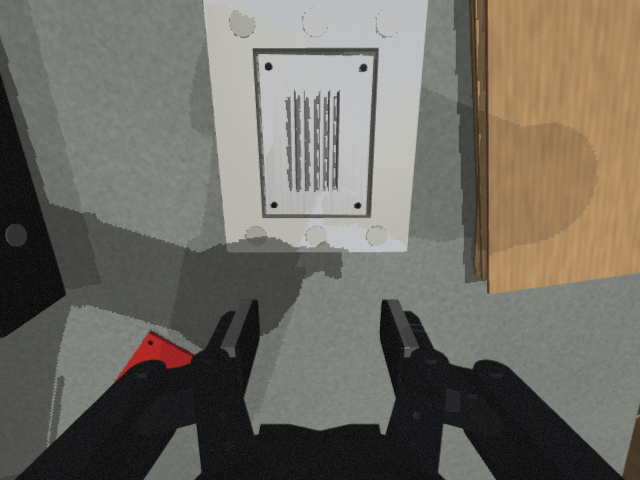

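View pics/s2.png

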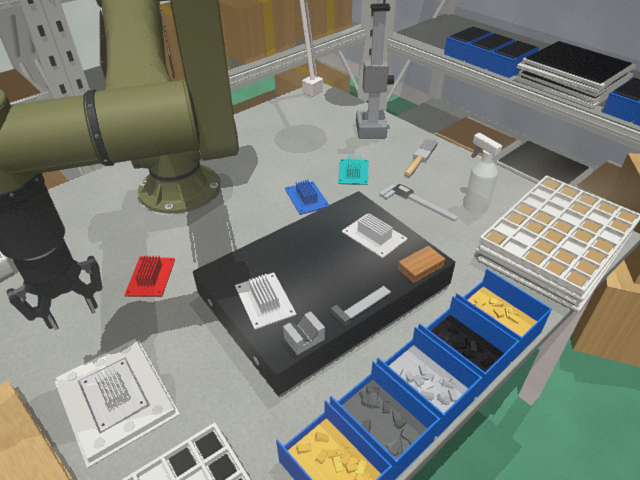

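The wrist view shows the sink lying in the pocket, (257–378, 50–215), with an even gap all round. The scene view shows the other two still on the granite at (265,297) and (375,233). Checking its lean with a height filter.

```bash
python3 - <<'E'
from h import *
f=np.load("w13.npz");c=dict(camera_matrix=f["K"],rvec=f["r"],tvec=f["t"])
W=cloud(f["d"],c)*1000;z=W[...,2]
x,y,a=495,-425,-.108
X=W[...,0]-x;Y=W[...,1]-y;lx=np.cos(a)*X+np.sin(a)*Y;ly=-np.sin(a)*X+np.cos(a)*Y
m=(abs(z-20)<9)&(abs(lx)<57)&(abs(ly)<38)&((abs(lx)>39)|(abs(ly)>22))
A=np.c_[lx[m],ly[m],np.ones(m.sum())];q=z[m]
for _ in range(4):
    s=np.linalg.lstsq(A,q,rcond=None)[0];k=abs(A@s-q)<1.2;A,q=A[k],q[k]
print("tilt",s,np.hypot(s[0],s[1]),len(q))
for sx in(1,-1):
  for sy in(1,-1):
    k=m&(lx*sx>39)&(ly*sy>22);print(sx,sy,k.sum(),np.median(z[k]))
s=telemetry.state();print(s["time_s"],s["force"],s["gripper_width"])
E
```

```text
tilt [1.09430798e-02 2.38109038e-02 1.88927457e+01] 0.026205154746762153 6841
1 1 592 21.465357448816704
1 -1 570 18.389772421334314
-1 1 408 18.714852919884287
-1 -1 417 19.09101184189266
35.6 [ 0.38705242  0.87888315 -0.02237405] 0.05579611230804693
```

It leans 0.026 rad, centred within about 1 mm, and base height is about 19 mm. That matches the description, so I'm handing in.

```bash
python3 -c "
from workcell import arm
print(arm.finish_job())"
```

```text
the job is handed in; nothing more can be done
None
```

The middle heat sink of the three was the warped one. It now stands in the white tray's pocket and the job is handed in at 35.6 s; no verdict was reported.

**Finding it:** I pressed one corner of each diagonal on all three. The outer two stayed solid at 10–15 N. The middle one's (−x,−y) corner gave about 2 mm at about 4 N. I held it rocked for over half a second, and depth readings showed about 0.055 rad of tilt.

**Moving it:** I gripped it across the fins, lifted it, and landed it softly on the nubs before letting go. The highest wrist reading during the landing was about 5 N, against the 30 N limit.

**Last checks:**
- **Placed sink:** it leans 0.026 rad and is about 1 mm from the pocket's centre. Its base top is about 19 mm up, and the gripper is open and well clear.
- **Other two sinks:** the final scene view shows both still in place on the granite. I measured the first within about 1–2 mm of its first fix. The other measured 1.2 mm off, in a picture that cut off part of it.
- **Bystanders:** the tools, caliper and spray bottle look undisturbed in that same view.

**A check that disagreed:** on the first pass I called the middle sink solid, because it had already tipped by the time I read the finger's height. The depth planes corrected that, so I went back and rocked it again slowly.

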